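# Close the filled tin and hang up the measuring cups

## Robot

A 6-joint arm with a two-finger parallel gripper is mounted at the origin on a cart in front of the work surface, level with it; the furniture and walls round the work are solid. World frame = base frame: x ahead of the robot, y to its left, z up, the work surface at z = 0. Lengths are in m, angles in rad, forces in N, time in s.
With the tool pointing down it reaches from about 0.325 to 0.75 m from the base axis. Payload 7.6 kg.
Tool frame: the origin (TCP) lies on the centre line of the jaws, within the pads' length; the fingertips stand 8 mm ahead of it and the grasp point (between the pads) lies 11 mm behind it; z points along the fingers, y is the line along which they close (so a half turn about z gives the same grasp; the last joint's range is limited). The gripper opens to 85 mm and grips with 20 to 120 N. Pads are 22 mm wide; open, the fingers measure 114 mm over their backs; the gripper's body (76 mm by 85 mm) begins 54 mm behind the grasp point. The pads swing forward as they close: fully open they stand 13 mm farther back than shut.
Start: joints at [1.18, 0.052, 1.401, -0, 1.689, -0.07], TCP at [0.166, 0.498, 0.239] pointing down, gripper open.
Joint ranges: [-2.9, 2.9], [-0.91, 2.17], [0.12, 2.37], [-1.06, 4.2], [0.26, 2.73], [-2.93, 2.93]. Speed limits (rad/s): [2.57, 2.57, 3.01, 3.14, 3.14, 3.14].

## Interface

Orientations are given as a rotation vector (axis times angle).
In Python, from plant import readout, vision, finish_job gives the robot as it stands. The module is installed in compiled form; this text tells all that it offers.
- The arm moves only by the tool arm_command, never from a script. Its argument "targets" is a list of rows, each an object with "fingers": the opening, from -1 (shut) to 1 (fully open); "offset": the shift along the tool's x, y, z each as a share of 0.5 m, from -1 to 1, a list of three; "angular": the turn, a rotation vector about the tool's x, y, z each as a share of 90 degrees, from -1 to 1, a list of three. In form: [{"fingers": fingers, "offset": [tx, ty, tz], "angular": [wx, wy, wz]}, ...]. A call has 1 to 20 rows; each row shifts and turns the commanded pose from where the row before left it, along the tool's axes as they then stand; what a row does not reach is not made up. A row lasts 1/12 s, in which the tool goes at most 41.7 mm and 7.16 degrees, less where a joint would pass 70% of its speed; a pose out of reach is approached as far as the arm can. A call with a number of a shift or a turn outside -1 to 1 is refused whole. A call with a gripper value outside its range is refused whole. The fingers move at their own pace and stop on an object; the grip force is fixed at half the most. Time passes only in rows, so rows that do not move let the fingers close. It gives the time, the measured TCP pose, the force, the opening and the grip force at its end, in the units of the state.
- readout.read_state(): the state, without advancing time (a new reading comes with each control period).
- vision.snapshot(name): name is "scene" or "top" or "wrist"; returns (picture, depth): 480x640x3 uint8, red, green, blue; 480x640 float32, m along the optical axis (not along the pixel's ray), 0 where there is no reading.
- vision.camera_model(name): a dict with "K" (3x3 intrinsics, pixels), "dist" ([k1, k2, p1, p2, k3] as OpenCV has them; the pictures are not rectified), "T" (4x4, takes a point from camera to world coordinates); the wrist camera has in their place "tool_from_camera" (4x4, takes a point from camera to tool coordinates, whose origin is the TCP and whose axes are the flange's). Camera axes: x right, y down, z forward; pixel columns grow to the right and rows downward; lengths in m; the calibration is good to about 2 mm. A picture is of the moment at which its call begins: read the wrist's pose just before it. camera_model takes no time and is no camera call.
- finish_job(): hands the job in; it is judged then, once.
The state is a dict: "time_s": time; "joint_pos": joint angles; "qvel": joint speeds; "effort": joint torques, N m; "ee_pos": TCP position; "ee_rot": TCP orientation; "contact_force": force on the tool from outside, world axes, zero at the start; "ft_torque": the same for the moment, N m; "opening": finger opening in m; "gripper_force": force on a finger pad.
Only numpy, scipy, OpenCV 4.12 (cv2) and the standard library are available. Lean on these libraries where they do the work, as an engineer would, in place of code of your own. Each camera call takes 0.05 s, during which the arm holds its last target. There are 200 camera calls.

## Task

Finish the tin packing. Stand the tin under the lever press, swing the sprung lever right down to its stop so that the lid is pushed home, let the lever go back up, and set the closed tin upright in the wooden tray. Only then put away the measuring cups that are out: hang them by their handle eyes on the one hook, largest first, each next smaller one in front of it with its mouth facing out like the others so that they nest, and leave the other things on the worktop where they are.

Things in the scene. Friction and masses are not known exactly. Their poses are not given: they have to be found in the camera images.
- tin_mid (a point): Plain round metal tin, 62 mm in diameter, 70 mm high, loose, about 0.27 kg; the point is its centre, 35 mm above its underside. Its 51 mm push-in lid stands 8 mm above the rim while open, 2 mm when fully home.
- tin_lid (a joint): How far the tin's lid has been pushed in: 0 standing up, 0.006 m fully home; the press leaves it at about 0.005. Needs about 5 N; it stays where it is pushed.
- press_seat (a point): Centre of the round bright table (92 mm in diameter) set flush in the press's base plate, 12 mm above the worktop, where the tin stands, centred to about 10 mm under the lever's 44 mm pad. In its frame the base reaches -75 to +75 mm in x, -175 to +65 mm in y; two cheeks, 46 mm wide over all, carry the hinge 110 mm away in -y.
- lever_hinge (a point): Middle of the lever's hinge, 109 mm above the worktop. Its x axis is the hinge line; the lever swings from upright towards its +y (the side of the press table, roughly to the robot's right). Same axes as press_seat. Above the back of the worktop runs a fixed wall shelf: underside 568 mm above the worktop, front edge 595 mm ahead of the robot base.
- lever (a joint): Angle of the press's lever: 0 at rest (upright, leaning 5 degrees back, away from the table), 1.658 at its lower stop (level, towards +y). A spring of 0.5 N m/rad, already tensed at rest, swings it back up when let go; at the stop it needs about 10 N at the bar with the lid.
- lever_grip (a point): Point to take the lever: on its round black cross bar (16 mm thick, 130 mm long, along the hinge's x), 40 mm to the +x side (the robot's side) of the shank (18 mm wide, in the middle), 195 mm from the hinge line; 303 mm above the worktop at rest, 109 mm at the stop. Pinched from above across the bar, the bar turns in the fingers as the lever swings.
- tray_in (a point): Centre of the inner floor (7 mm above the worktop) of the square light wooden tray, 121 mm wide inside, walls 22 mm high.
- hook_top (a point): On the upper edge of the stand's one level hook bar (8 mm thick), 200 mm above the worktop, just in front of a small stop collar. The hook points to its own -x (roughly to the robot), level for 60 mm, then its tip turns up 6 mm. The post (16 mm thick, 210 mm high) is 50 mm behind (+x); the stand's base does not reach in front of the point.
- hook_tip (a point): The hook's rounded end, top of its upturned tip, 70 mm in front of hook_top and 6 mm higher. Eyes hung 16 mm apart along the hook let the cups nest, with 5 mm to each side between a smaller and a larger cup.
- cup_large_tab (a point): Large steel measuring cup (may be absent): square, 76 wide (y), 82 high, 44 mm deep, standing on its flat underside, open mouth to its -x. The point is the centre of its finger tab, 179 mm above the underside; z up the handle. Tab 20 mm wide (y), 50 high, 6 thick (x): pinch it across y from above, with the fingertips above the wider eye. The cup reaches 27 mm in front (-x) and 17 mm behind the tab's plane.
- cup_mid_tab (a point): Middle steel measuring cup (may be absent): square, 60 wide (y), 61 high, 36 mm deep, standing on its flat underside, open mouth to its -x. The point is the centre of its finger tab, 172 mm above the underside; z up the handle. Tab 20 mm wide (y), 50 high, 6 thick (x): pinch it across y from above, with the fingertips above the wider eye. The cup reaches 22 mm in front (-x) and 14 mm behind the tab's plane.
- cup_small_tab (a point): Small steel measuring cup (may be absent): square, 44 wide (y), 39 high, 30 mm deep, standing on its flat underside, open mouth to its -x. The point is the centre of its finger tab, 164 mm above the underside; z up the handle. Tab 20 mm wide (y), 50 high, 6 thick (x): pinch it across y from above, with the fingertips above the wider eye. The cup reaches 18 mm in front (-x) and 12 mm behind the tab's plane.
- cup_large_eye (a point): Eye of the large cup's handle: the point is the middle of the upper inner edge, 29 mm below the tab's centre, same axes. Upright rectangular opening along x, 32 mm wide (y), 28 mm high below the point, bars 5 mm, 42 mm wide outside. The cup is balanced to hang upright by it; a strap runs down from it, cranked forward to the cup's front edge.
- cup_mid_eye (a point): Eye of the middle cup's handle: the point is the middle of the upper inner edge, 29 mm below the tab's centre, same axes. Upright rectangular opening along x, 32 mm wide (y), 28 mm high below the point, bars 5 mm, 42 mm wide outside. The cup is balanced to hang upright by it; a strap runs down from it, cranked forward to the cup's front edge.
- cup_small_eye (a point): Eye of the small cup's handle: the point is the middle of the upper inner edge, 29 mm below the tab's centre, same axes. Upright rectangular opening along x, 32 mm wide (y), 28 mm high below the point, bars 5 mm, 42 mm wide outside. The cup is balanced to hang upright by it; a strap runs down from it, cranked forward to the cup's front edge.
- spice_a: Bystander: small spice jar, 42 mm wide, 96 mm high, at the back. Leave alone.
- pepper: Bystander: glass pepper shaker, 44 mm wide, 90 mm high, at the back. Leave alone.
Things that resemble listed ones, but are neither listed nor needed, are in the scene too. Leave any pink or yellow look-alike of the part that bears cup_small_tab alone.

How it is judged:
On the way, in this order (a step that is already met when the one before it is completed fails the run):
1. the tin stands on the press table and the lever is pulled to its stop, pushing the lid home (value of joint lever above 1.6 rad and value of joint tin_lid above 0.004 m and horizontal distance between tin_mid and press_seat below 0.05 m), for 0.1 s.
2. the lever is back up (value of joint lever below 0.15 rad), for 0.2 s.
3. the closed tin stands in the tray (x of tin_mid in the frame of tray_in between -0.04 and 0.04 m and y of tin_mid in the frame of tray_in between -0.04 and 0.04 m and z of tin_mid in the frame of tray_in below 0.042 m and angle between tin_mid's own z axis and vertical below 0.1 rad), for 0.2 s.
4. the large cup is on the hook (x of cup_large_tab in the frame of hook_top between -0.062 and 0.006 m and y of cup_large_tab in the frame of hook_top between -0.014 and 0.014 m and z of cup_large_tab in the frame of hook_top between 0.02 and 0.036 m and angle between cup_large_tab's own z axis and vertical below 0.3 rad and x of hook_tip in the frame of cup_large_tab below -0.003 m), for 0.2 s.
5. the middle cup is on the hook (x of cup_mid_tab in the frame of hook_top between -0.062 and 0.006 m and y of cup_mid_tab in the frame of hook_top between -0.014 and 0.014 m and z of cup_mid_tab in the frame of hook_top between 0.02 and 0.036 m and angle between cup_mid_tab's own z axis and vertical below 0.3 rad and x of hook_tip in the frame of cup_mid_tab below -0.003 m), for 0.2 s.
6. the small cup is on the hook (x of cup_small_tab in the frame of hook_top between -0.062 and 0.006 m and y of cup_small_tab in the frame of hook_top between -0.014 and 0.014 m and z of cup_small_tab in the frame of hook_top between 0.02 and 0.036 m and angle between cup_small_tab's own z axis and vertical below 0.3 rad and x of hook_tip in the frame of cup_small_tab below -0.003 m), for 0.2 s.
At the end, for the whole second after the job is handed in: Lid pushed in over 4 mm, lever up within 0.15 rad, tin upright in the tray (within 40 mm of its middle each way), every cup that is out hanging upright, mouth out, by its eye on the level part of the hook (within 14 mm sideways), each smaller one in front of the larger ones, all at rest (all of step 3 and all of step 4 and all of step 5 and all of step 6 and value of joint tin_lid above 0.004 m and value of joint lever below 0.15 rad and x of each of cup_mid_tab, cup_small_tab in the frame of cup_large_tab below -0.005 m and x of cup_small_tab in the frame of cup_mid_tab below -0.005 m and linear speed of each of cup_large, cup_mid, cup_small below 0.15 m/s and linear speed of tin below 0.03 m/s); the robot touches nothing.
It fails at once if the spice jar is shifted by more than 30 mm (distance of spice_a from where it was at the start of the episode above 0.03 m).
It fails at once if the pepper shaker is shifted by more than 30 mm (distance of pepper from where it was at the start of the episode above 0.03 m).
Of cup_large, cup_mid, cup_small only 2 to 3 are there at a start; the rules pass over those that are not, and their reading is None.
At some moment in a run one of tin may be knocked a few centimetres aside while the robot is not near it.
It also fails if it takes over 210 s, if anything falls off the work surface, if the arm or the gripper's body presses on something with over 40 N, if the wrist force passes 120 N, or if a joint passes its speed limit or range.

## Working session

There is one attempt and no reset: what is moved stays moved. The work goes in short steps, Python scripts to look and compute and a tool call to move; the robot and the scene stay as the last step left them, time stands still between calls to the robot, and variables do not carry over. Pictures are saved under pics/ and viewed, at most 14 in all, crops included, and the job is handed in when it is done.

Besides the shell and the picture viewer there is one more tool, called after "Emit:" as name(argument=value, ...) on one line, values as JSON. arm_command: Moves the arm, as the interface text tells. Its arguments: {"type":"object","properties":{"targets":{"type":"array","items":{"type":"object","properties":{"fingers":{"type":"number"},"offset":{"type":"array","items":{"type":"number","minimum":-1,"maximum":1}},"angular":{"type":"array","items":{"type":"number","minimum":-1,"maximum":1}}}}}},"required":["targets"]}

```bash
mkdir -p pics; cat > h.py <<'E'
import numpy as np, cv2
from scipy.spatial.transform import Rotation as R
from plant import readout, vision, finish_job
def snap(name, save=None):
    s=readout.read_state(); p,d=vision.snapshot(name); m=vision.camera_model(name)
    if name=="wrist":
        T=np.eye(4);T[:3,:3]=R.from_rotvec(s["ee_rot"]).as_matrix();T[:3,3]=s["ee_pos"];T=T@np.array(m["tool_from_camera"])
    else: T=np.array(m["T"])
    K=np.array(m["K"],float);D=np.array(m["dist"],float)
    if save: cv2.imwrite("pics/"+save+".png",p[:,:,::-1])
    np.savez("last_%s.npz"%name,p=p,d=d,T=T,K=K,D=D)
    return p,d,T,K,D
def cloud(p,d,T,K,D):
    v,u=np.mgrid[0:480,0:640]
    n=cv2.undistortPoints(np.stack([u,v],-1).reshape(-1,1,2).astype(float),K,D).reshape(480,640,2)
    X=np.dstack([n*d[...,None],d])
    W=X@T[:3,:3].T+T[:3,3]; W[d<=0]=np.nan
    return W
def load(name):
    z=np.load("last_%s.npz"%name); return [z[k] for k in "pdTKD"]
def st():
    s=readout.read_state()
    print("t",round(s["time_s"],2),"p",np.round(s["ee_pos"],4),"F",np.round(s["contact_force"],1),"op",round(s["opening"],4),"gf",round(s["gripper_force"],1))
    print(" R",np.round(R.from_rotvec(s["ee_rot"]).as_matrix(),3).tolist()); return s
E
python3 - <<'E'
from h import *
st()
for n in("scene","top"):
    a=snap(n,n+"0"); print(n,np.round(a[2],2).tolist())
E
```

```text
t 0.0 p [0.1654 0.498  0.2385] F [-0.1  0.4  0.5] op 0.0853 gf 0.0
 R [[-0.949, 0.315, -0.001], [0.315, 0.949, -0.001], [0.0, -0.002, -1.0]]
scene [[0.65, -0.5, 0.57, -0.25], [-0.76, -0.42, 0.5, -0.68], [-0.01, -0.76, -0.65, 1.05], [0.0, 0.0, 0.0, 1.0]]
top [[0.01, -0.99, 0.15, 0.27], [-1.0, -0.02, -0.01, -0.02], [0.01, -0.15, -0.99, 1.59], [0.0, 0.0, 0.0, 1.0]]
```

View pics/scene0.png

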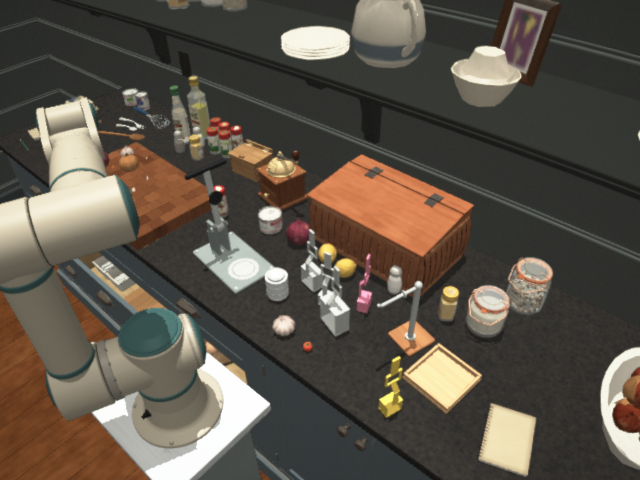

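View pics/top0.png

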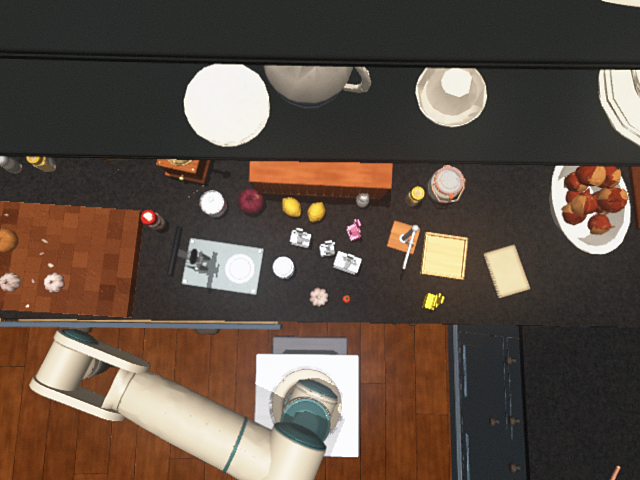

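The tin candidates in the top view are the plain tin at (284,268) and a labelled tin at (213,203). The plain one, next to the press at (222,265), is mine. Three steel cups stand at (300,238), (327,248) and (347,262), with pink (354,230) and yellow (433,300) look-alikes to leave. The tray is at (444,255) and the hook stand at (405,240).

```bash
python3 - <<'E'
from h import *
a=load("scene");W=cloud(*a)
c=a[0][140:365,185:485,::-1]
cv2.imwrite("pics/crop1.png",cv2.resize(c,(800,600),interpolation=cv2.INTER_CUBIC))
t=load("top");V=cloud(*t)
def at(W,u,v,r=1): return np.round(np.nanmedian(W[v-r:v+r+1,u-r:u+r+1].reshape(-1,3),0),3)
for n,u,v in [("tin",284,268),("seat",240,269),("plateTL",192,241),("plateTR",263,248),("plateBL",183,284),("plateBR",256,292),("bar1",178,232),("bar2",171,272),("hooktip",404,275),("post",415,229),("trayc",444,256),("cupA",300,238),("cupB",327,248),("cupC",347,262)]: print(n,at(V,u,v))
# height-band components from both clouds
P=np.concatenate([W.reshape(-1,3),V.reshape(-1,3)]);C=np.concatenate([a[0].reshape(-1,3),t[0].reshape(-1,3)])
ok=(P[:,0]>.3)&(P[:,0]<.75)&(P[:,1]<.4)&(P[:,1]>-.5)
for n,lo,hi in [("high",.09,.35)]:
    m=ok&(P[:,2]>lo)&(P[:,2]<hi)
    g=np.zeros((230,450),np.uint8); ij=((P[m][:,:2]-[.3,-.5])/.002).astype(int).clip(0,[224,449]); g[ij[:,0],ij[:,1]]=255
    g=cv2.dilate(g,np.ones((3,3)))
    k,L=cv2.connectedComponents(g); lab=L[ij[:,0],ij[:,1]]
    for i in range(1,k):
        q=P[m][lab==i]
        if len(q)>15: print(n,len(q),np.round(np.nanmin(q,0),3),np.round(np.nanmax(q,0),3),C[m][lab==i].mean(0).astype(int))
E
```

```text
tin [0.412 0.074 0.075]
seat [0.413 0.217 0.012]
plateTL [0.5   0.373 0.015]
plateTR [0.483 0.148 0.   ]
plateBL [0.363 0.396 0.008]
plateBR [0.341 0.164 0.01 ]
bar1 [0.48  0.337 0.311]
bar2 [0.376 0.349 0.31 ]
hooktip [ 0.403 -0.307 -0.   ]
post [ 0.517 -0.302  0.21 ]
trayc [ 0.466 -0.437  0.007]
cupA [0.502 0.026 0.104]
cupB [ 0.473 -0.057  0.101]
cupC [ 0.43  -0.117  0.113]
high 367 [ 0.3   -0.395  0.09 ] [ 0.339 -0.371  0.196] [175 156  66]
high 1642 [0.366 0.307 0.09 ] [0.499 0.363 0.317] [75 75 73]
high 613 [ 0.401 -0.313  0.091] [ 0.529 -0.267  0.215] [164 162 156]
high 336 [ 0.411 -0.142  0.09 ] [ 0.448 -0.099  0.211] [155 156 151]
high 310 [ 0.461 -0.077  0.09 ] [ 0.483 -0.034  0.194] [150 150 144]
high 294 [0.489 0.006 0.091] [0.519 0.048 0.198] [150 150 145]
high 220 [ 0.513 -0.155  0.09 ] [ 0.556 -0.13   0.193] [178 109 128]
high 1562 [ 0.628 -0.479  0.09 ] [ 0.741 -0.38   0.122] [208 185 169]
high 295 [ 0.626 -0.356  0.09 ] [ 0.673 -0.314  0.105] [232 203 115]
high 10562 [ 0.63  -0.254  0.09 ] [0.75  0.188 0.19 ] [170  99  61]
high 682 [0.693 0.291 0.09 ] [0.75  0.4   0.234] [154 110  71]
```

View pics/crop1.png

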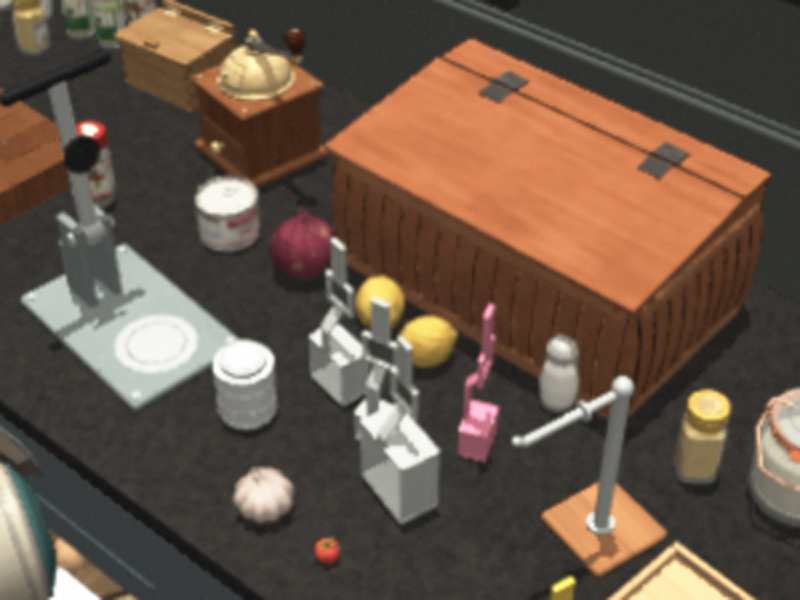

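The crop confirms it: the plain tin with its raised lid is at crop (245,385), the mid cup at (338,355), the small one partly hidden at (370,415), and the large one at (400,470). Now I'll fit poses.

```bash
python3 - <<'E'
from h import *
a=load("scene");W=cloud(*a);t=load("top");V=cloud(*t)
P=V.reshape(-1,3);Q=W.reshape(-1,3);A=np.concatenate([P,Q])
cA=np.concatenate([t[0].reshape(-1,3),a[0].reshape(-1,3)]).astype(int)
def box(P,lo,hi): return np.all((P>lo)&(P<hi),1)
# bar
for n,S in(("top",P),("scene",Q)):
    q=S[box(S,[.33,.28,.295],[.53,.40,.33])]; c,(u),_=cv2.PCACompute2(q[:,:2].astype(np.float32),None)
    e=(q[:,:2]-c)@u[0]; print("bar",n,len(q),c,u[0],e.min(),e.max(),np.median(q[:,2]))
m=box(A,[.3,.1,.007],[.55,.42,.017]); q=A[m]
print("plate",cv2.minAreaRect(q[:,:2].astype(np.float32)),len(q))
for n,S,c in(("top",P,t[0].reshape(-1,3)),("scene",Q,a[0].reshape(-1,3))):
    q=S[box(S,[.3,.1,.007],[.55,.42,.017])]; print("plate",n,cv2.minAreaRect(q[:,:2].astype(np.float32)))
    g=box(S,[.35,.15,.004],[.48,.28,.02])&(c.min(1)>215); print(" seat bright",g.sum(),S[g].mean(0), cv2.minEnclosingCircle(S[g][:,:2].astype(np.float32)))
    g=box(S,[.36,.03,.066],[.47,.13,.085]);q=S[g]; print(" tin top",len(q),cv2.minEnclosingCircle(q[:,:2].astype(np.float32)),q[:,2].max())
    g=box(S,[.36,-.55,.017],[.55,-.34,.03]);q=S[g]; print(" tray",len(q),cv2.minAreaRect(q[:,:2].astype(np.float32)),np.median(q[:,2]))
    g=box(S,[.38,-.33,.185],[.505,-.25,.215]);q=S[g]
    if len(q)>5:
        c0,u,_=cv2.PCACompute2(q[:,:2].astype(np.float32),None);e=(q[:,:2]-c0)@u[0];print(" hook",len(q),c0,u[0],e.min(),e.max(),q[e.argmin()],q[e.argmax()],np.median(q[:,2]))
    g=box(S,[.495,-.33,.203],[.54,-.25,.22]);q=S[g]
    print(" post",len(q),q.mean(0))
    for k,lo,hi in(("L",[.40,-.16,.15],[.46,-.085,.22]),("S",[.44,-.085,.14],[.49,-.025,.21]),("M",[.48,0,.15],[.53,.055,.21])):
        q=S[box(S,lo,hi)]; c0,u,_=cv2.PCACompute2(q.astype(np.float32),None); print(" cup",k,len(q),np.round(q.min(0),3),np.round(q.max(0),3),np.round(u,2).tolist())
E
```

```text
bar top 349 [[0.43365562 0.3438727 ]] [ 0.9897893  -0.14253774] -0.06794385931244785 0.06367028777250881 0.3086155245941511
bar scene 268 [[0.43006754 0.34224918]] [ 0.99090594 -0.13455653] -0.06343038237155267 0.06892057156216554 0.308944265750299
plate ((0.425131618976593, 0.2599409520626068), (0.3164459466934204, 0.24720454216003418), 89.58690643310547) 4919
plate top ((0.425131618976593, 0.2599409520626068), (0.3164459466934204, 0.24720454216003418), 89.58690643310547)
 seat bright 736 [0.41538411 0.21664018 0.01177261] ((0.41888952255249023, 0.20041730999946594), 0.07401354610919952)
 tin top 302 ((0.4161022901535034, 0.07668372988700867), 0.03131932392716408) 0.08438717557663522
 tray 362 ((0.466648131608963, -0.4330141246318817), (0.1361064612865448, 0.13815522193908691), 82.3622817993164) 0.021332313801738167
 hook 112 [[ 0.45472592 -0.2842508 ]] [ 0.9605469 -0.278118 ] -0.05414643894622221 0.0515667918749922 [ 0.40297582 -0.2682934   0.20402699] [ 0.50352322 -0.30113102  0.20131958] 0.1997348841082105
 post 35 [ 0.51971188 -0.30237483  0.20791269]
 cup L 44 [ 0.432 -0.141  0
[... 1368 characters left out ...]
0348617  0.20797338]
 cup L 105 [ 0.427 -0.142  0.15 ] [ 0.445 -0.101  0.207] [[0.0, 0.009999999776482582, 1.0], [0.30000001192092896, 0.949999988079071, -0.009999999776482582], [0.949999988079071, -0.30000001192092896, 0.0]]
 cup S 113 [ 0.472 -0.073  0.14 ] [ 0.482 -0.036  0.191] [[0.019999999552965164, -0.03999999910593033, 1.0], [-0.15000000596046448, 0.9900000095367432, 0.05000000074505806], [0.9900000095367432, 0.15000000596046448, -0.009999999776482582]]
 cup M 83 [0.505 0.016 0.15 ] [0.515 0.043 0.198] [[0.019999999552965164, 0.019999999552965164, 1.0], [0.10999999940395355, 0.9900000095367432, -0.019999999552965164], [0.9900000095367432, -0.10999999940395355, -0.019999999552965164]]
```

```bash
cat >> h.py <<'E'
def yaw_needed(R0,yv):
    """signed tool-z share turn to bring tool y to +-yv (world xy)"""
    y=R0[:2,1]; best=None
    for s in(1,-1):
        v=np.array(yv)*s; a=np.arctan2(y[0]*v[1]-y[1]*v[0],y@v)
        if best is None or abs(a)<abs(best): best=a
    return best
def legs(way,yv=None,p0=None):
    """turn first, then legs; shares per row"""
    s=st(); R0=R.from_rotvec(s["ee_rot"]).as_matrix(); p=np.array(s["ee_pos"] if p0 is None else p0)
    # level the tool and yaw
    if yv is not None:
        a=yaw_needed(R0,yv); c,sn=np.cos(a),np.sin(a)
        y=np.array([[c,-sn],[sn,c]])@R0[:2,1]; y/=np.linalg.norm(y); y=np.r_[y,0]; z=np.array([0,0,-1.]); Rt=np.c_[np.cross(y,z),y,z]
        w=R.from_matrix(R0.T@Rt).as_rotvec()/(np.pi/2); n=max(1,int(np.ceil(np.linalg.norm(w)*90/7)))
        print(" turn total share",np.round(w,4),"rows",n,"each",np.round(w/n,4)); R0=Rt
    for q in way:
        q=np.array(q); d=R0.T@(q-p)/.5; n=max(1,int(np.ceil(np.linalg.norm(d)/.08))); print(" ->",np.round(q,4),"rows",n,"each",np.round(d/n,4),"total",np.round(d,4)); p=q
E
python3 - <<'E'
from h import *
legs([[.1654,.498,.40],[.4157,.0767,.40],[.4157,.0767,.12],[.4157,.0767,.03]],[.138,.990])
E
```

```text
t 0.1 p [0.1654 0.498  0.2386] F [-0.4 -0.7 -0.2] op 0.0856 gf 0.0
 R [[-0.949, 0.315, -0.001], [0.315, 0.949, -0.001], [0.0, -0.001, -1.0]]
 turn total share [-0.0009 -0.0002 -0.116 ] rows 2 each [-0.0004 -0.0001 -0.058 ]
 -> [0.1654 0.498  0.4   ] rows 5 each [ 0.      0.     -0.0646] total [ 1.000e-04  0.000e+00 -3.229e-01]
 -> [0.4157 0.0767 0.4   ] rows 13 each [-0.0471 -0.0589  0.    ] total [-0.6121 -0.7654  0.    ]
 -> [0.4157 0.0767 0.12  ] rows 8 each [0.   0.   0.07] total [0.   0.   0.56]
 -> [0.4157 0.0767 0.03  ] rows 3 each [0.   0.   0.06] total [0.   0.   0.18]
```

Emit:
arm_command(targets=[{"fingers": 1, "offset": [0, 0, 0], "angular": [0, 0, -0.058]}, {"fingers": 1, "offset": [0, 0, 0], "angular": [0, 0, -0.058]}, {"fingers": 1, "offset": [0, 0, -0.065], "angular": [0, 0, 0]}, {"fingers": 1, "offset": [0, 0, -0.065], "angular": [0, 0, 0]}, {"fingers": 1, "offset": [0, 0, -0.065], "angular": [0, 0, 0]}, {"fingers": 1, "offset": [0, 0, -0.065], "angular": [0, 0, 0]}, {"fingers": 1, "offset": [0, 0, -0.065], "angular": [0, 0, 0]}, {"fingers": 1, "offset": [-0.047, -0.059, 0], "angular": [0, 0, 0]}, {"fingers": 1, "offset": [-0.047, -0.059, 0], "angular": [0, 0, 0]}, {"fingers": 1, "offset": [-0.047, -0.059, 0], "angular": [0, 0, 0]}, {"fingers": 1, "offset": [-0.047, -0.059, 0], "angular": [0, 0, 0]}, {"fingers": 1, "offset": [-0.047, -0.059, 0], "angular": [0, 0, 0]}, {"fingers": 1, "offset": [-0.047, -0.059, 0], "angular": [0, 0, 0]}, {"fingers": 1, "offset": [-0.047, -0.059, 0], "angular": [0, 0, 0]}, {"fingers": 1, "offset": [-0.047, -0.059, 0], "angular": [0, 0, 0]}, {"fingers": 1, "offset": [-0.047, -0.059, 0], "angular": [0, 0, 0]}, {"fingers": 1, "offset": [-0.047, -0.059, 0], "angular": [0, 0, 0]}, {"fingers": 1, "offset": [-0.047, -0.059, 0], "angular": [0, 0, 0]}, {"fingers": 1, "offset": [-0.047, -0.059, 0], "angular": [0, 0, 0]}, {"fingers": 1, "offset": [-0.047, -0.059, 0], "angular": [0, 0, 0]}])

```text
time_s: 1.77
ee_pos: [0.4156, 0.0743, 0.4016]
ee_rot: [-0.218, -3.134, -0.0]
contact_force: [1.0, -0.4, -1.0]
opening: 0.0852
gripper_force: 0.0
```

Emit:
arm_command(targets=[{"fingers": 1, "offset": [0, 0, 0.07], "angular": [0, 0, 0]}, {"fingers": 1, "offset": [0, 0, 0.07], "angular": [0, 0, 0]}, {"fingers": 1, "offset": [0, 0, 0.07], "angular": [0, 0, 0]}, {"fingers": 1, "offset": [0, 0, 0.07], "angular": [0, 0, 0]}, {"fingers": 1, "offset": [0, 0, 0], "angular": [0, 0, 0]}, {"fingers": 1, "offset": [0, 0, 0], "angular": [0, 0, 0]}])

```text
time_s: 2.27
ee_pos: [0.4144, 0.0761, 0.261]
ee_rot: [-0.217, -3.131, 0.001]
contact_force: [0.9, 0.3, 1.3]
opening: 0.0855
gripper_force: 0.0
```

```bash
python3 - <<'E'
from h import *
st(); a=snap("wrist","w1");W=cloud(*a).reshape(-1,3)
q=W[(W[:,2]>.066)&(W[:,2]<.09)&(abs(W[:,0]-.41)<.09)&(abs(W[:,1]-.077)<.09)]
print(len(q), cv2.minEnclosingCircle(q[:,:2].astype(np.float32)) if len(q) else 0)
a=snap("scene");W=cloud(*a).reshape(-1,3)
q=W[(W[:,2]>.066)&(W[:,2]<.09)&(abs(W[:,0]-.41)<.06)&(abs(W[:,1]-.077)<.06)]
print(len(q), cv2.minEnclosingCircle(q[:,:2].astype(np.float32)))
legs([[.4157,.0767,.03]],[.138,.990])
E
```

```text
t 2.27 p [0.4144 0.0761 0.261 ] F [0.9 0.3 1.3] op 0.0855 gf 0.0
 R [[-0.99, 0.138, -0.004], [0.138, 0.99, -0.0], [0.004, -0.001, -1.0]]
4142 ((0.4407006502151489, 0.05989149957895279), 0.06173636391758919)
291 ((0.4149739146232605, 0.0775761604309082), 0.032510824501514435)
t 2.37 p [0.416  0.0763 0.2647] F [-0.  -0.5  1.3] op 0.0855 gf 0.0
 R [[-0.99, 0.138, 0.004], [0.138, 0.99, 0.0], [-0.004, 0.001, -1.0]]
 turn total share [0.0006 0.0025 0.0001] rows 1 each [0.0006 0.0025 0.0001]
 -> [0.4157 0.0767 0.03  ] rows 6 each [0.0001 0.0001 0.0782] total [0.0006 0.0006 0.4693]
```

View pics/w1.png

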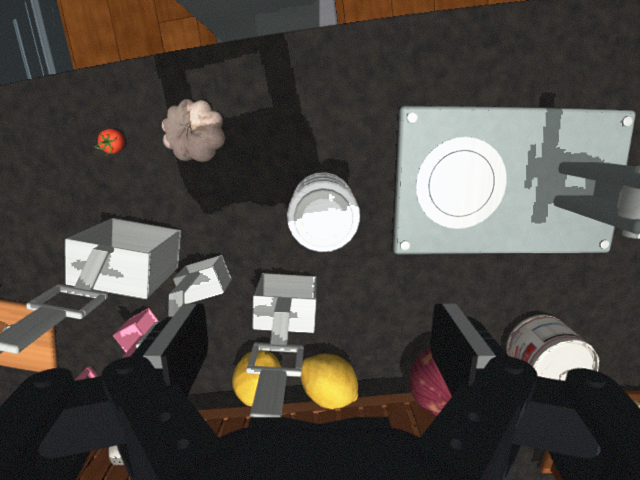

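The wrist view shows the tin at (324,212) and the press table at (461,182), with nothing in the way of the descent.

Emit:
arm_command(targets=[{"fingers": 1, "offset": [0, 0, 0.08], "angular": [0, 0, 0]}, {"fingers": 1, "offset": [0, 0, 0.08], "angular": [0, 0, 0]}, {"fingers": 1, "offset": [0, 0, 0.08], "angular": [0, 0, 0]}, {"fingers": 1, "offset": [0, 0, 0.06], "angular": [0, 0, 0]}, {"fingers": 1, "offset": [0, 0, 0.06], "angular": [0, 0, 0]}, {"fingers": 1, "offset": [0, 0, 0.06], "angular": [0, 0, 0]}, {"fingers": 1, "offset": [0, 0, 0.04], "angular": [0, 0, 0]}, {"fingers": 1, "offset": [0, 0, 0], "angular": [0, 0, 0]}, {"fingers": -1, "offset": [0, 0, 0], "angular": [0, 0, 0]}, {"fingers": -1, "offset": [0, 0, 0], "angular": [0, 0, 0]}, {"fingers": -1, "offset": [0, 0, 0], "angular": [0, 0, 0]}, {"fingers": -1, "offset": [0, 0, 0], "angular": [0, 0, 0]}, {"fingers": -1, "offset": [0, 0, 0], "angular": [0, 0, 0]}, {"fingers": -1, "offset": [0, 0, 0], "angular": [0, 0, 0]}, {"fingers": -1, "offset": [0, 0, 0], "angular": [0, 0, 0]}, {"fingers": -1, "offset": [0, 0, 0], "angular": [0, 0, 0]}])

```text
time_s: 3.7
ee_pos: [0.4178, 0.0766, 0.0352]
ee_rot: [0.217, 3.127, 0.002]
contact_force: [1.4, 0.9, 5.8]
opening: 0.0605
gripper_force: 66.1
```

```bash
python3 - <<'E'
from h import *
s=st();p=s["ee_pos"]
legs([[p[0],p[1],.10],[.415,.2175,.10],[.415,.2175,p[2]+.0125]])
E
```

```text
t 3.7 p [0.4178 0.0766 0.0352] F [1.4 0.9 5.8] op 0.0605 gf 66.1
 R [[-0.99, 0.138, 0.007], [0.138, 0.99, 0.001], [-0.007, 0.002, -1.0]]
t 3.7 p [0.4178 0.0766 0.0352] F [1.4 0.9 5.8] op 0.0605 gf 66.1
 R [[-0.99, 0.138, 0.007], [0.138, 0.99, 0.001], [-0.007, 0.002, -1.0]]
 -> [0.4178 0.0766 0.1   ] rows 2 each [-0.0004  0.0001 -0.0648] total [-0.0009  0.0003 -0.1296]
 -> [0.415  0.2175 0.1   ] rows 4 each [0.0111 0.0696 0.0001] total [4.440e-02 2.783e-01 2.000e-04]
 -> [0.415  0.2175 0.0477] rows 2 each [ 0.0004 -0.0001  0.0523] total [ 0.0007 -0.0002  0.1046]
```

Emit:
arm_command(targets=[{"fingers": -1, "offset": [0, 0, -0.04], "angular": [0, 0, 0]}, {"fingers": -1, "offset": [0, 0, -0.05], "angular": [0, 0, 0]}, {"fingers": -1, "offset": [0, 0, -0.04], "angular": [0, 0, 0]}, {"fingers": -1, "offset": [0.007, 0.046, 0], "angular": [0, 0, 0]}, {"fingers": -1, "offset": [0.007, 0.046, 0], "angular": [0, 0, 0]}, {"fingers": -1, "offset": [0.007, 0.046, 0], "angular": [0, 0, 0]}, {"fingers": -1, "offset": [0.007, 0.046, 0], "angular": [0, 0, 0]}, {"fingers": -1, "offset": [0.007, 0.046, 0], "angular": [0, 0, 0]}, {"fingers": -1, "offset": [0.007, 0.046, 0], "angular": [0, 0, 0]}, {"fingers": -1, "offset": [0, 0, 0], "angular": [0, 0, 0]}, {"fingers": -1, "offset": [0, 0, 0], "angular": [0, 0, 0]}, {"fingers": -1, "offset": [0, 0, 0.04], "angular": [0, 0, 0]}, {"fingers": -1, "offset": [0, 0, 0.03], "angular": [0, 0, 0]}, {"fingers": -1, "offset": [0, 0, 0.02], "angular": [0, 0, 0]}, {"fingers": -1, "offset": [0, 0, 0.01], "angular": [0, 0, 0]}, {"fingers": -1, "offset": [0, 0, 0], "angular": [0, 0, 0]}, {"fingers": -1, "offset": [0, 0, 0], "angular": [0, 0, 0]}])

```text
time_s: 5.12
ee_pos: [0.414, 0.2155, 0.0476]
ee_rot: [0.219, 3.133, 0.001]
contact_force: [0.7, -0.2, -2.6]
opening: 0.0606
gripper_force: 66.7
```

```bash
python3 - <<'E'
from h import *
st(); a=snap("scene");W=cloud(*a).reshape(-1,3)
q=W[(W[:,2]>.005)&(W[:,2]<.12)&(abs(W[:,0]-.415)<.045)&(abs(W[:,1]-.205)<.035)]
print(len(q), np.histogram(q[:,2],bins=[.005,.01,.015,.02,.03,.06,.08,.09,.1,.12]))
cv2.imwrite("pics/s2.png",cv2.resize(a[0][200:320,170:330,::-1],(640,480)))
E
```

```text
t 5.12 p [0.414  0.2155 0.0476] F [ 0.7 -0.2 -2.6] op 0.0606 gf 66.7
 R [[-0.99, 0.139, 0.001], [0.139, 0.99, 0.0], [-0.001, 0.001, -1.0]]
742 (array([ 31, 172,  74,  47, 134,  96,  93,  50,  45]), array([0.005, 0.01 , 0.015, 0.02 , 0.03 , 0.06 , 0.08 , 0.09 , 0.1  ,
       0.12 ]))
```

View pics/s2.png

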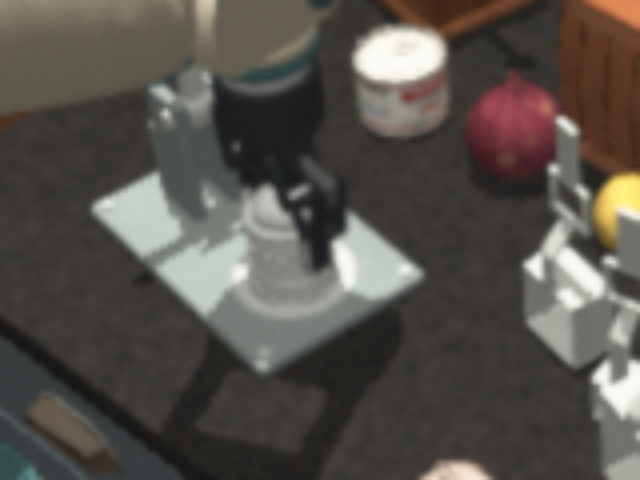

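The picture shows the tin upright inside the bright ring, so I'll release it and go up to the lever bar.

Emit:
arm_command(targets=[{"fingers": 1, "offset": [0, 0, 0.002], "angular": [0, 0, 0]}, {"fingers": 1, "offset": [0, 0, 0], "angular": [0, 0, 0]}, {"fingers": 1, "offset": [0, 0, 0], "angular": [0, 0, 0]}, {"fingers": 1, "offset": [0, 0, 0], "angular": [0, 0, 0]}, {"fingers": 1, "offset": [0, 0, 0], "angular": [0, 0, 0]}, {"fingers": 1, "offset": [0, 0, -0.05], "angular": [0, 0, 0]}, {"fingers": 1, "offset": [0, 0, -0.07], "angular": [0, 0, 0]}, {"fingers": 1, "offset": [0, 0, -0.07], "angular": [0, 0, 0]}, {"fingers": 1, "offset": [0, 0, -0.08], "angular": [0, 0, 0]}, {"fingers": 1, "offset": [0, 0, -0.08], "angular": [0, 0, 0]}, {"fingers": 1, "offset": [0, 0, -0.08], "angular": [0, 0, 0]}, {"fingers": 1, "offset": [0, 0, -0.08], "angular": [0, 0, 0]}, {"fingers": 1, "offset": [0, 0, -0.08], "angular": [0, 0, 0]}, {"fingers": 1, "offset": [0, 0, -0.08], "angular": [0, 0, 0]}, {"fingers": 0.3, "offset": [0, 0, 0], "angular": [0, 0, 0]}, {"fingers": 0.3, "offset": [0, 0, 0], "angular": [0, 0, 0]}, {"fingers": 0.3, "offset": [0, 0, 0], "angular": [0, 0, 0]}])

```text
time_s: 6.58
ee_pos: [0.4134, 0.2158, 0.3802]
ee_rot: [-0.217, -3.133, 0.0]
contact_force: [0.2, -0.5, -0.9]
opening: 0.0558
gripper_force: 0.0
```

```bash
python3 - <<'E'
from h import *
for n in("top","wrist"):
    a=snap(n);W=cloud(*a).reshape(-1,3)
    q=W[(W[:,2]>.08)&(W[:,2]<.1)&(abs(W[:,0]-.415)<.05)&(abs(W[:,1]-.21)<.05)]
    if len(q):print(n,len(q),cv2.minEnclosingCircle(q[:,:2].astype(np.float32)))
    q=W[(W[:,2]>.295)&(W[:,2]<.33)&(W[:,0]>.33)&(W[:,0]<.53)&(W[:,1]>.28)&(W[:,1]<.41)]
    if len(q)>20: 
        c,u,_=cv2.PCACompute2(q[:,:2].astype(np.float32),None);print("bar",len(q),c,u[0],np.median(q[:,2]))
legs([[.392,.3485,.39],[.392,.3485,.292]],[.138,.99])
E
```

```text
top 77 ((0.4137350618839264, 0.1971699297428131), 0.02400740422308445)
wrist 2352 ((0.41305011510849, 0.2153448760509491), 0.03173119202256203)
bar 6374 [[0.42530736 0.34413505]] [ 0.9908089  -0.13526906] 0.3094696588605571
t 6.68 p [0.4132 0.2157 0.3791] F [-0.3  0.2  0.1] op 0.055 gf 0.0
 R [[-0.99, 0.138, -0.003], [0.138, 0.99, -0.001], [0.003, -0.002, -1.0]]
 turn total share [-0.001  -0.0017 -0.    ] rows 1 each [-0.001  -0.0017 -0.    ]
 -> [0.392  0.3485 0.39  ] rows 4 each [ 0.0196  0.0643 -0.0055] total [ 0.0786  0.2572 -0.0219]
 -> [0.392  0.3485 0.292 ] rows 3 each [0.     0.     0.0653] total [0.    0.    0.196]
```

Emit:
arm_command(targets=[{"fingers": 0.3, "offset": [0.02, 0.064, -0.005], "angular": [0, 0, 0]}, {"fingers": 0.3, "offset": [0.02, 0.064, 0], "angular": [0, 0, 0]}, {"fingers": 0.3, "offset": [0.02, 0.064, 0], "angular": [0, 0, 0]}, {"fingers": 0.3, "offset": [0.019, 0.065, 0], "angular": [0, 0, 0]}, {"fingers": 0.3, "offset": [0, 0, 0], "angular": [0, 0, 0]}, {"fingers": 0.3, "offset": [0, 0, 0], "angular": [0, 0, 0]}, {"fingers": 0.3, "offset": [0, 0, 0.06], "angular": [0, 0, 0]}, {"fingers": 0.3, "offset": [0, 0, 0.06], "angular": [0, 0, 0]}, {"fingers": 0.3, "offset": [0, 0, 0.04], "angular": [0, 0, 0]}, {"fingers": 0.3, "offset": [0, 0, 0.022], "angular": [0, 0, 0]}, {"fingers": 0.3, "offset": [0, 0, 0], "angular": [0, 0, 0]}, {"fingers": 0.3, "offset": [0, 0, 0], "angular": [0, 0, 0]}, {"fingers": -1, "offset": [0, 0, 0], "angular": [0, 0, 0]}, {"fingers": -1, "offset": [0, 0, 0], "angular": [0, 0, 0]}, {"fingers": -1, "offset": [0, 0, 0], "angular": [0, 0, 0]}, {"fingers": -1, "offset": [0, 0, 0], "angular": [0, 0, 0]}, {"fingers": -1, "offset": [0, 0, 0], "angular": [0, 0, 0]}, {"fingers": -1, "offset": [0, 0, 0], "angular": [0, 0, 0]}])

```text
time_s: 8.18
ee_pos: [0.3924, 0.349, 0.2939]
ee_rot: [0.217, 3.132, 0.004]
contact_force: [1.2, 2.0, 5.7]
opening: 0.0141
gripper_force: 58.5
```

```bash
python3 - <<'E'
from h import *
s=st()
# arc in tool axes: tool +y=(.138,.99) = -press y ; offsets per 9.5deg steps from -5 to +90
th=np.radians(np.linspace(-5,90,21)); Y=.195*np.sin(th); Z=.195*np.cos(th)
d=np.c_[-np.diff(Y),-np.diff(Z)]/.5
print(np.round(d,4).tolist())
E
```

```text
t 8.18 p [0.3924 0.349  0.2939] F [1.2 2.  5.7] op 0.0141 gf 58.5
 R [[-0.99, 0.138, 0.003], [0.138, 0.99, 0.002], [-0.002, 0.003, -1.0]]
[[-0.0323, -0.0015], [-0.0323, 0.0012], [-0.0321, 0.0039], [-0.0317, 0.0065], [-0.031, 0.0091], [-0.0302, 0.0116], [-0.0291, 0.0141], [-0.0278, 0.0165], [-0.0264, 0.0187], [-0.0247, 0.0208], [-0.0229, 0.0228], [-0.0209, 0.0246], [-0.0188, 0.0263], [-0.0166, 0.0277], [-0.0142, 0.029], [-0.0118, 0.0301], [-0.0092, 0.031], [-0.0067, 0.0316], [-0.004, 0.0321], [-0.0013, 0.0323]]
```

Emit:
arm_command(targets=[{"fingers": -1, "offset": [0, -0.0323, -0.0015], "angular": [0, 0, 0]}, {"fingers": -1, "offset": [0, -0.0323, 0.0012], "angular": [0, 0, 0]}, {"fingers": -1, "offset": [0, -0.0321, 0.0039], "angular": [0, 0, 0]}, {"fingers": -1, "offset": [0, -0.0317, 0.0065], "angular": [0, 0, 0]}, {"fingers": -1, "offset": [0, -0.031, 0.0091], "angular": [0, 0, 0]}, {"fingers": -1, "offset": [0, -0.0302, 0.0116], "angular": [0, 0, 0]}, {"fingers": -1, "offset": [0, -0.0291, 0.0141], "angular": [0, 0, 0]}, {"fingers": -1, "offset": [0, -0.0278, 0.0165], "angular": [0, 0, 0]}, {"fingers": -1, "offset": [0, -0.0264, 0.0187], "angular": [0, 0, 0]}, {"fingers": -1, "offset": [0, -0.0247, 0.0208], "angular": [0, 0, 0]}, {"fingers": -1, "offset": [0, 0, 0], "angular": [0, 0, 0]}])

```text
time_s: 9.1
ee_pos: [0.3722, 0.1996, 0.242]
ee_rot: [0.22, 3.13, -0.0]
contact_force: [4.2, -0.4, 6.7]
opening: 0.0136
gripper_force: 59.9
```

```bash
python3 - <<'E'
from h import *
s=st(); p=s["ee_pos"]
d=np.array(p)-[.3924,.349,.2939]; print(d, "expect dy",.195*(np.sin(np.radians(42.5))+np.sin(np.radians(5))),"dz",.195*(np.cos(np.radians(42.5))-np.cos(np.radians(5))))
E
```

```text
t 9.1 p [0.3722 0.1996 0.242 ] F [ 4.2 -0.4  6.7] op 0.0136 gf 59.9
 R [[-0.99, 0.14, 0.003], [0.14, 0.99, -0.0], [-0.003, 0.0, -1.0]]
[-0.0202036  -0.14944088 -0.0518692 ] expect dy 0.14873546032084708 dz -0.050488885449916206
```

Following the arc well, so I'll continue to the stop.

Emit:
arm_command(targets=[{"fingers": -1, "offset": [0, -0.0229, 0.0228], "angular": [0, 0, 0]}, {"fingers": -1, "offset": [0, -0.0209, 0.0246], "angular": [0, 0, 0]}, {"fingers": -1, "offset": [0, -0.0188, 0.0263], "angular": [0, 0, 0]}, {"fingers": -1, "offset": [0, -0.0166, 0.0277], "angular": [0, 0, 0]}, {"fingers": -1, "offset": [0, -0.0142, 0.029], "angular": [0, 0, 0]}, {"fingers": -1, "offset": [0, -0.0118, 0.0301], "angular": [0, 0, 0]}, {"fingers": -1, "offset": [0, -0.0092, 0.031], "angular": [0, 0, 0]}, {"fingers": -1, "offset": [0, -0.0067, 0.0316], "angular": [0, 0, 0]}, {"fingers": -1, "offset": [0, -0.004, 0.026], "angular": [0, 0, 0]}, {"fingers": -1, "offset": [0, -0.0013, 0.026], "angular": [0, 0, 0]}, {"fingers": -1, "offset": [0, 0, 0], "angular": [0, 0, 0]}])

```text
time_s: 10.02
ee_pos: [0.3645, 0.1414, 0.1064]
ee_rot: [0.216, 3.129, 0.013]
contact_force: [1.3, 13.7, 9.3]
opening: 0.014
gripper_force: 58.5
```

```bash
python3 - <<'E'
from h import *
s=st(); p=s["ee_pos"]
d=np.array(p)-[.3924,.349,.2939]; print(d, "expect dz",-.195*np.cos(np.radians(5)),"dy",.195*(1+np.sin(np.radians(5))))
E
```

```text
t 10.02 p [0.3645 0.1414 0.1064] F [ 1.3 13.7  9.3] op 0.014 gf 58.5
 R [[-0.991, 0.137, 0.006], [0.137, 0.991, 0.008], [-0.004, 0.008, -1.0]]
[-0.02794108 -0.20763157 -0.18746459] expect dz -0.1942579661278904 dy 0.21199536983579334
```

Emit:
arm_command(targets=[{"fingers": -1, "offset": [0, 0.003, 0.01], "angular": [0, 0, 0]}, {"fingers": -1, "offset": [0, 0.002, 0.008], "angular": [0, 0, 0]}, {"fingers": -1, "offset": [0, 0, 0.004], "angular": [0, 0, 0]}, {"fingers": -1, "offset": [0, 0, 0], "angular": [0, 0, 0]}, {"fingers": -1, "offset": [0, 0, 0], "angular": [0, 0, 0]}])

```text
time_s: 10.43
ee_pos: [0.3667, 0.1413, 0.101]
ee_rot: [0.216, 3.124, 0.002]
contact_force: [-14.4, -8.4, 47.9]
opening: 0.0139
gripper_force: 68.9
```

```bash
python3 - <<'E'
from h import *
st(); a=snap("top");W=cloud(*a).reshape(-1,3)
q=W[(W[:,2]>.08)&(W[:,2]<.16)&(abs(W[:,0]-.42)<.1)&(W[:,1]>.1)&(W[:,1]<.36)]
for y in np.arange(.1,.36,.02):
    r=q[abs(q[:,1]-y)<.01]; 
    if len(r)>3: print(round(y,2),len(r),np.round(np.median(r,0),3))
E
```

```text
t 10.43 p [0.3667 0.1413 0.101 ] F [-14.4  -8.4  47.9] op 0.0139 gf 68.9
 R [[-0.99, 0.138, 0.011], [0.138, 0.99, 0.0], [-0.01, 0.002, -1.0]]
0.12 17 [0.46  0.126 0.113]
0.14 5 [0.459 0.133 0.112]
0.2 8 [0.434 0.207 0.086]
0.22 34 [0.433 0.221 0.086]
0.24 18 [0.424 0.238 0.113]
0.26 32 [0.421 0.261 0.114]
0.28 44 [0.422 0.28  0.114]
0.3 42 [0.423 0.3   0.115]
0.32 127 [0.429 0.321 0.117]
0.34 86 [0.425 0.338 0.12 ]
```

The lever is level at its stop (bar top at about 0.113). I'll guide it back up along the reversed arc.

Emit:
arm_command(targets=[{"fingers": -1, "offset": [0, 0, -0.01], "angular": [0, 0, 0]}, {"fingers": -1, "offset": [0, 0, -0.0323], "angular": [0, 0, 0]}, {"fingers": -1, "offset": [0, 0.002, -0.0321], "angular": [0, 0, 0]}, {"fingers": -1, "offset": [0, 0.005, -0.0316], "angular": [0, 0, 0]}, {"fingers": -1, "offset": [0, 0.0092, -0.031], "angular": [0, 0, 0]}, {"fingers": -1, "offset": [0, 0.0118, -0.0301], "angular": [0, 0, 0]}, {"fingers": -1, "offset": [0, 0.0142, -0.029], "angular": [0, 0, 0]}, {"fingers": -1, "offset": [0, 0.0166, -0.0277], "angular": [0, 0, 0]}, {"fingers": -1, "offset": [0, 0.0188, -0.0263], "angular": [0, 0, 0]}, {"fingers": -1, "offset": [0, 0.0209, -0.0246], "angular": [0, 0, 0]}, {"fingers": -1, "offset": [0, 0.0229, -0.0228], "angular": [0, 0, 0]}, {"fingers": -1, "offset": [0, 0.0247, -0.0208], "angular": [0, 0, 0]}, {"fingers": -1, "offset": [0, 0.0264, -0.0187], "angular": [0, 0, 0]}, {"fingers": -1, "offset": [0, 0.0278, -0.0165], "angular": [0, 0, 0]}, {"fingers": -1, "offset": [0, 0.0291, -0.0141], "angular": [0, 0, 0]}, {"fingers": -1, "offset": [0, 0.0302, -0.0116], "angular": [0, 0, 0]}, {"fingers": -1, "offset": [0, 0.031, -0.0091], "angular": [0, 0, 0]}, {"fingers": -1, "offset": [0, 0.0317, -0.0065], "angular": [0, 0, 0]}, {"fingers": -1, "offset": [0, 0.0321, -0.0039], "angular": [0, 0, 0]}, {"fingers": -1, "offset": [0, 0.0323, -0.0012], "angular": [0, 0, 0]}])

```text
time_s: 12.15
ee_pos: [0.3894, 0.3332, 0.2951]
ee_rot: [0.217, 3.133, 0.001]
contact_force: [-0.6, -0.1, -15.8]
opening: 0.0139
gripper_force: 66.3
```

Emit:
arm_command(targets=[{"fingers": -1, "offset": [0, 0.028, 0.0015], "angular": [0, 0, 0]}, {"fingers": -1, "offset": [0, 0, 0], "angular": [0, 0, 0]}, {"fingers": -1, "offset": [0, 0, 0], "angular": [0, 0, 0]}])

```text
time_s: 12.4
ee_pos: [0.3914, 0.3478, 0.2936]
ee_rot: [0.214, 3.134, 0.004]
contact_force: [-2.0, 3.5, 5.1]
opening: 0.014
gripper_force: 71.3
```

Emit:
arm_command(targets=[{"fingers": 0.2, "offset": [0, 0, 0], "angular": [0, 0, 0]}, {"fingers": 0.2, "offset": [0, 0, 0], "angular": [0, 0, 0]}, {"fingers": 0.2, "offset": [0, 0, 0], "angular": [0, 0, 0]}, {"fingers": 0.2, "offset": [0, 0, -0.04], "angular": [0, 0, 0]}, {"fingers": 0.2, "offset": [0, 0, -0.07], "angular": [0, 0, 0]}, {"fingers": 0.2, "offset": [0, 0, -0.07], "angular": [0, 0, 0]}, {"fingers": 1, "offset": [-0.02, -0.064, 0], "angular": [0, 0, 0]}, {"fingers": 1, "offset": [-0.02, -0.064, 0], "angular": [0, 0, 0]}, {"fingers": 1, "offset": [-0.02, -0.064, 0], "angular": [0, 0, 0]}, {"fingers": 1, "offset": [-0.018, -0.062, 0], "angular": [0, 0, 0]}, {"fingers": 1, "offset": [0, 0, 0], "angular": [0, 0, 0]}, {"fingers": 1, "offset": [0, 0, 0], "angular": [0, 0, 0]}, {"fingers": 1, "offset": [0, 0, 0], "angular": [0, 0, 0]}])

```text
time_s: 13.48
ee_pos: [0.4128, 0.2152, 0.3824]
ee_rot: [-0.219, -3.134, -0.0]
contact_force: [0.6, 0.2, 1.5]
opening: 0.0853
gripper_force: 0.0
```

```bash
python3 - <<'E'
from h import *
st()
a=snap("wrist","w2");W=cloud(*a).reshape(-1,3)
q=W[(W[:,2]>.075)&(W[:,2]<.1)&(abs(W[:,0]-.415)<.06)&(abs(W[:,1]-.21)<.06)]
c=cv2.minEnclosingCircle(q[:,:2].astype(np.float32));print(len(q),c,q[:,2].max())
r=np.hypot(*(q[:,:2]-c[0]).T); print("lid",np.median(q[r<.018][:,2]),"rim",np.median(q[(r>.027)][:,2]))
q=W[(W[:,2]>.295)&(W[:,2]<.33)&(W[:,0]>.33)&(W[:,0]<.53)&(W[:,1]>.28)&(W[:,1]<.41)]
c2,u,_=cv2.PCACompute2(q[:,:2].astype(np.float32),None);print("bar",len(q),c2,u[0],np.median(q[:,2]))
legs([[*c[0],.0465]],[.138,.99])
E
```

```text
t 13.48 p [0.4128 0.2152 0.3824] F [0.6 0.2 1.5] op 0.0853 gf 0.0
 R [[-0.99, 0.139, -0.0], [0.139, 0.99, 0.0], [0.0, 0.0, -1.0]]
2347 ((0.4130086302757263, 0.21538788080215454), 0.031734928488731384) 0.0868442137400165
lid 0.08426677468418087 rim 0.08163266030153005
bar 6296 [[0.4264621  0.34408057]] [ 0.9911281 -0.13291  ] 0.3094852150140367
t 13.53 p [0.4127 0.2157 0.3823] F [-1.2 -0.4 -0.1] op 0.0854 gf 0.0
 R [[-0.99, 0.138, -0.0], [0.138, 0.99, -0.0], [0.0, -0.0, -1.0]]
 turn total share [-0.     -0.0003  0.0002] rows 1 each [-0.     -0.0003  0.0002]
 -> [0.413  0.2154 0.0465] rows 9 each [-0.0001 -0.0001  0.0746] total [-7.000e-04 -5.000e-04  6.716e-01]
```

Lid is 2.6 mm above the rim (pushed in about 5 mm) and the lever is back up. Picking up the tin.

Emit:
arm_command(targets=[{"fingers": 1, "offset": [0, 0, 0.08], "angular": [0, 0, 0]}, {"fingers": 1, "offset": [0, 0, 0.08], "angular": [0, 0, 0]}, {"fingers": 1, "offset": [0, 0, 0.08], "angular": [0, 0, 0]}, {"fingers": 1, "offset": [0, 0, 0.08], "angular": [0, 0, 0]}, {"fingers": 1, "offset": [0, 0, 0.08], "angular": [0, 0, 0]}, {"fingers": 1, "offset": [0, 0, 0.08], "angular": [0, 0, 0]}, {"fingers": 1, "offset": [0, 0, 0.07], "angular": [0, 0, 0]}, {"fingers": 1, "offset": [0, 0, 0.06], "angular": [0, 0, 0]}, {"fingers": 1, "offset": [0, 0, 0.04], "angular": [0, 0, 0]}, {"fingers": 1, "offset": [0, 0, 0.022], "angular": [0, 0, 0]}, {"fingers": 1, "offset": [0, 0, 0], "angular": [0, 0, 0]}, {"fingers": -1, "offset": [0, 0, 0], "angular": [0, 0, 0]}, {"fingers": -1, "offset": [0, 0, 0], "angular": [0, 0, 0]}, {"fingers": -1, "offset": [0, 0, 0], "angular": [0, 0, 0]}, {"fingers": -1, "offset": [0, 0, 0], "angular": [0, 0, 0]}, {"fingers": -1, "offset": [0, 0, 0], "angular": [0, 0, 0]}, {"fingers": -1, "offset": [0, 0, 0], "angular": [0, 0, 0]}])

```text
time_s: 14.95
ee_pos: [0.4141, 0.2159, 0.0487]
ee_rot: [0.217, 3.13, 0.003]
contact_force: [-0.4, 1.6, 6.2]
opening: 0.0605
gripper_force: 66.2
```

```bash
python3 - <<'E'
from h import *
s=readout.read_state();p=s["ee_pos"]
legs([[p[0],p[1],.29],[.4655,-.4328,.29],[.4655,-.4328,p[2]-.004]])
E
```

```text
t 14.95 p [0.4141 0.2159 0.0487] F [-0.4  1.6  6.2] op 0.0605 gf 66.2
 R [[-0.99, 0.138, 0.004], [0.138, 0.99, 0.002], [-0.004, 0.002, -1.0]]
 -> [0.4141 0.2159 0.29  ] rows 7 each [-0.0002  0.0002 -0.069 ] total [-0.0017  0.0012 -0.4827]
 -> [ 0.4655 -0.4328  0.29  ] rows 17 each [-0.0165 -0.0748 -0.0001] total [-0.2808 -1.2709 -0.0021]
 -> [ 0.4655 -0.4328  0.0447] rows 7 each [ 0.0002 -0.0002  0.0701] total [ 0.0017 -0.0012  0.4907]
```

Emit:
arm_command(targets=[{"fingers": -1, "offset": [0, 0, -0.06], "angular": [0, 0, 0]}, {"fingers": -1, "offset": [0, 0, -0.07], "angular": [0, 0, 0]}, {"fingers": -1, "offset": [0, 0, -0.07], "angular": [0, 0, 0]}, {"fingers": -1, "offset": [0, 0, -0.07], "angular": [0, 0, 0]}, {"fingers": -1, "offset": [0, 0, -0.07], "angular": [0, 0, 0]}, {"fingers": -1, "offset": [0, 0, -0.07], "angular": [0, 0, 0]}, {"fingers": -1, "offset": [0, 0, -0.07], "angular": [0, 0, 0]}, {"fingers": -1, "offset": [-0.0156, -0.0706, 0], "angular": [0, 0, 0]}, {"fingers": -1, "offset": [-0.0156, -0.0706, 0], "angular": [0, 0, 0]}, {"fingers": -1, "offset": [-0.0156, -0.0706, 0], "angular": [0, 0, 0]}, {"fingers": -1, "offset": [-0.0156, -0.0706, 0], "angular": [0, 0, 0]}, {"fingers": -1, "offset": [-0.0156, -0.0706, 0], "angular": [0, 0, 0]}, {"fingers": -1, "offset": [-0.0156, -0.0706, 0], "angular": [0, 0, 0]}, {"fingers": -1, "offset": [-0.0156, -0.0706, 0], "angular": [0, 0, 0]}, {"fingers": -1, "offset": [-0.0156, -0.0706, 0], "angular": [0, 0, 0]}, {"fingers": -1, "offset": [-0.0156, -0.0706, 0], "angular": [0, 0, 0]}, {"fingers": -1, "offset": [-0.0156, -0.0706, 0], "angular": [0, 0, 0]}, {"fingers": -1, "offset": [-0.0156, -0.0706, 0], "angular": [0, 0, 0]}, {"fingers": -1, "offset": [-0.0156, -0.0706, 0], "angular": [0, 0, 0]}, {"fingers": -1, "offset": [-0.0156, -0.0706, 0], "angular": [0, 0, 0]}])

```text
time_s: 16.62
ee_pos: [0.4494, -0.2551, 0.2865]
ee_rot: [0.218, 3.134, 0.0]
contact_force: [0.7, -0.5, -2.6]
opening: 0.0605
gripper_force: 66.9
```

Emit:
arm_command(targets=[{"fingers": -1, "offset": [-0.0156, -0.0706, 0], "angular": [0, 0, 0]}, {"fingers": -1, "offset": [-0.0156, -0.0706, 0], "angular": [0, 0, 0]}, {"fingers": -1, "offset": [-0.0156, -0.0706, 0], "angular": [0, 0, 0]}, {"fingers": -1, "offset": [-0.0156, -0.0706, 0], "angular": [0, 0, 0]}, {"fingers": -1, "offset": [-0.0156, -0.0706, 0], "angular": [0, 0, 0]}, {"fingers": -1, "offset": [0, 0, 0], "angular": [0, 0, 0]}, {"fingers": -1, "offset": [0, 0, 0], "angular": [0, 0, 0]}, {"fingers": -1, "offset": [0, 0, 0], "angular": [0, 0, 0]}])

```text
time_s: 17.28
ee_pos: [0.464, -0.4333, 0.2861]
ee_rot: [-0.218, -3.133, -0.002]
contact_force: [-0.1, 0.5, -2.4]
opening: 0.0606
gripper_force: 66.9
```

```bash
python3 - <<'E'
from h import *
legs([[.4655,-.4328,.085],[.4655,-.4328,.0447]],[.138,.99])
a=snap("wrist");W=cloud(*a).reshape(-1,3)
q=W[(W[:,2]>.017)&(W[:,2]<.03)&(abs(W[:,0]-.4655)<.1)&(abs(W[:,1]+.433)<.1)];print(len(q),cv2.minAreaRect(q[:,:2].astype(np.float32)))
q=W[(W[:,2]>.185)&(W[:,2]<.215)&(W[:,0]>.38)&(W[:,0]<.505)&(W[:,1]>-.33)&(W[:,1]<-.25)]
if len(q)>20:
    c,u,_=cv2.PCACompute2(q[:,:2].astype(np.float32),None);e=(q[:,:2]-c)@u[0];print("hook",len(q),c,u[0],c+e.min()*u[0],c+e.max()*u[0])
E
```

```text
t 17.28 p [ 0.464  -0.4333  0.2861] F [-0.1  0.5 -2.4] op 0.0606 gf 66.9
 R [[-0.99, 0.138, -0.0], [0.138, 0.99, 0.001], [0.001, 0.001, -1.0]]
 turn total share [ 0.0006 -0.0004 -0.0002] rows 1 each [ 0.0006 -0.0004 -0.0002]
 -> [ 0.4655 -0.4328  0.085 ] rows 6 each [-0.0005  0.0002  0.067 ] total [-0.0029  0.0013  0.4022]
 -> [ 0.4655 -0.4328  0.0447] rows 2 each [0.     0.     0.0403] total [0.     0.     0.0806]
2458 ((0.4646505117416382, -0.4323713779449463), (0.13521714508533478, 0.132084921002388), 82.20133209228516)
hook 2762 [[ 0.4526501 -0.2845379]] [ 0.95796007 -0.28690168] [[ 0.40345076 -0.26980309]] [[ 0.50513884 -0.30025789]]
```

Emit:
arm_command(targets=[{"fingers": -1, "offset": [0, 0, 0.06], "angular": [0, 0, 0]}, {"fingers": -1, "offset": [0, 0, 0.07], "angular": [0, 0, 0]}, {"fingers": -1, "offset": [0, 0, 0.07], "angular": [0, 0, 0]}, {"fingers": -1, "offset": [0, 0, 0.07], "angular": [0, 0, 0]}, {"fingers": -1, "offset": [0, 0, 0.07], "angular": [0, 0, 0]}, {"fingers": -1, "offset": [0, 0, 0.06], "angular": [0, 0, 0]}, {"fingers": -1, "offset": [0, 0, 0.04], "angular": [0, 0, 0]}, {"fingers": -1, "offset": [0, 0, 0.03], "angular": [0, 0, 0]}, {"fingers": -1, "offset": [0, 0, 0.01], "angular": [0, 0, 0]}, {"fingers": -1, "offset": [0, 0, 0], "angular": [0, 0, 0]}, {"fingers": -1, "offset": [0, 0, 0], "angular": [0, 0, 0]}])

```text
time_s: 18.25
ee_pos: [0.4648, -0.4334, 0.0482]
ee_rot: [0.216, 3.132, -0.002]
contact_force: [0.0, -0.7, -2.3]
opening: 0.0607
gripper_force: 66.9
```

Emit:
arm_command(targets=[{"fingers": -1, "offset": [0, 0, 0.005], "angular": [0, 0, 0]}, {"fingers": -1, "offset": [0, 0, 0.004], "angular": [0, 0, 0]}, {"fingers": -1, "offset": [0, 0, 0], "angular": [0, 0, 0]}, {"fingers": 1, "offset": [0, 0, 0], "angular": [0, 0, 0]}, {"fingers": 1, "offset": [0, 0, 0], "angular": [0, 0, 0]}, {"fingers": 1, "offset": [0, 0, 0], "angular": [0, 0, 0]}, {"fingers": 1, "offset": [0, 0, 0], "angular": [0, 0, 0]}, {"fingers": 1, "offset": [0, 0, -0.05], "angular": [0, 0, 0]}, {"fingers": 1, "offset": [0, 0, -0.07], "angular": [0, 0, 0]}, {"fingers": 1, "offset": [0, 0, -0.07], "angular": [0, 0, 0]}, {"fingers": 1, "offset": [0, 0, -0.07], "angular": [0, 0, 0]}, {"fingers": 1, "offset": [0, 0, -0.07], "angular": [0, 0, 0]}, {"fingers": 1, "offset": [0, 0, -0.07], "angular": [0, 0, 0]}, {"fingers": 1, "offset": [0, 0, -0.07], "angular": [0, 0, 0]}, {"fingers": 1, "offset": [0, 0, -0.07], "angular": [0, 0, 0]}, {"fingers": 0, "offset": [0, 0, 0], "angular": [0, 0, 0]}, {"fingers": 0, "offset": [0, 0, 0], "angular": [0, 0, 0]}])

```text
time_s: 19.67
ee_pos: [0.4645, -0.4339, 0.3151]
ee_rot: [0.217, 3.13, -0.006]
contact_force: [-0.5, -0.1, 0.0]
opening: 0.0642
gripper_force: 0.0
```

```bash
python3 - <<'E'
from h import *
a=snap("wrist","w3");W=cloud(*a).reshape(-1,3)
q=W[(W[:,2]>.06)&(W[:,2]<.1)&(abs(W[:,0]-.4655)<.06)&(abs(W[:,1]+.433)<.06)];c=cv2.minEnclosingCircle(q[:,:2].astype(np.float32));print(len(q),c)
r=np.hypot(*(q[:,:2]-c[0]).T); print("lid",np.median(q[r<.018][:,2]),"rim",np.median(q[(r>.027)][:,2]))
q=W[(W[:,2]>.185)&(W[:,2]<.215)&(W[:,0]>.38)&(W[:,0]<.505)&(W[:,1]>-.33)&(W[:,1]<-.25)]
if len(q)>20:
    c,u,_=cv2.PCACompute2(q[:,:2].astype(np.float32),None);e=(q[:,:2]-c)@u[0];print("hook",len(q),c,u[0],c+e.min()*u[0],c+e.max()*u[0])
# go above large cup tab, viewing from robot side
legs([[.437,-.1215,.40]],[.30,.954])
E
```

```text
2937 ((0.49149006605148315, -0.4660654664039612), 0.03171747922897339)
lid 0.07928483059304481 rim 0.07654152390828795
hook 2184 [[ 0.45315373 -0.2845083 ]] [ 0.9578775  -0.28717682] [[ 0.40365955 -0.26966967]] [[ 0.50568781 -0.30025829]]
t 19.72 p [ 0.4642 -0.4336  0.3123] F [-1.3  0.4 -1.2] op 0.0566 gf 0.0
 R [[-0.99, 0.138, 0.001], [0.138, 0.99, -0.001], [-0.001, -0.001, -1.0]]
 turn total share [-0.0004  0.0006  0.1057] rows 2 each [-0.0002  0.0003  0.0529]
 -> [ 0.437  -0.1215  0.4   ] rows 9 each [ 0.0266  0.0644 -0.0195] total [ 0.2391  0.5792 -0.1754]
```

View pics/w3.png

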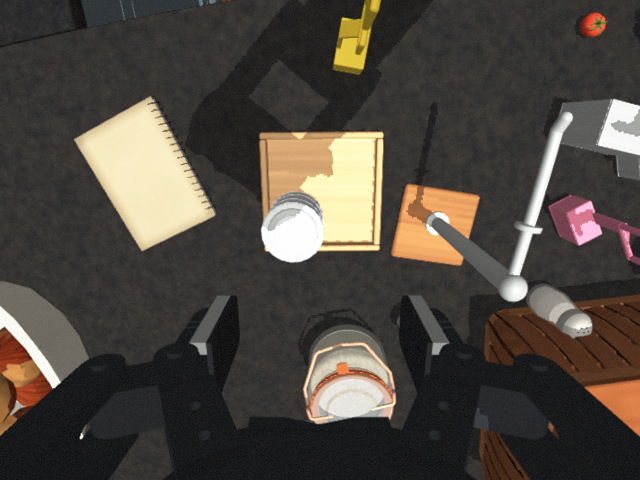

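The tin was knocked into the tray corner, pixel (293,227). Its rim height still shows it flat on the tray floor. I'll check that numerically and move on to the large cup.

Emit:
arm_command(targets=[{"fingers": 0, "offset": [0, 0, -0.05], "angular": [0, 0, 0.053]}, {"fingers": 0, "offset": [0, 0, -0.05], "angular": [0, 0, 0.053]}, {"fingers": 0, "offset": [0.03, 0.0724, 0], "angular": [0, 0, 0]}, {"fingers": 0, "offset": [0.03, 0.0724, 0], "angular": [0, 0, 0]}, {"fingers": 0, "offset": [0.03, 0.0724, 0], "angular": [0, 0, 0]}, {"fingers": 0, "offset": [0.03, 0.0724, 0], "angular": [0, 0, 0]}, {"fingers": 0, "offset": [0.03, 0.0724, 0], "angular": [0, 0, 0]}, {"fingers": 0, "offset": [0.03, 0.0724, 0], "angular": [0, 0, 0]}, {"fingers": 0, "offset": [0.03, 0.0724, 0], "angular": [0, 0, 0]}, {"fingers": 0, "offset": [0.03, 0.0724, 0], "angular": [0, 0, 0]}, {"fingers": 0, "offset": [0, 0, 0], "angular": [0, 0, 0]}, {"fingers": 0, "offset": [0, 0, 0], "angular": [0, 0, 0]}, {"fingers": 0, "offset": [0, 0, 0], "angular": [0, 0, 0]}])

```text
time_s: 20.8
ee_pos: [0.4365, -0.1214, 0.3607]
ee_rot: [-0.477, -3.103, -0.0]
contact_force: [0.3, -0.4, 0.6]
opening: 0.0429
gripper_force: 0.0
```

```bash
cat >> h.py <<'E'
def tab(W,c,ztop,rad=.03):
    """tab centre + y axis from points of the tab (upper 42 mm) seen"""
    q=W[(W[:,2]>ztop-.044)&(W[:,2]<ztop+.01)&(np.hypot(W[:,0]-c[0],W[:,1]-c[1])<rad)]
    r=cv2.minAreaRect(q[:,:2].astype(np.float32)); b=cv2.boxPoints(r); e=[b[1]-b[0],b[2]-b[1]]; l=max(e,key=np.linalg.norm); l=l/np.linalg.norm(l)
    if l[1]<0:l=-l
    t=q[q[:,2]>ztop-.006]
    print(" tab n",len(q),"rect",np.round(r[0],4),np.round(r[1],4),"y",np.round(l,3),"top",len(t),np.round(t.mean(0) if len(t) else 0,4))
E
python3 - <<'E'
from h import *
z=load("wrist");W=cloud(*z).reshape(-1,3)
q=W[(np.hypot(W[:,0]-.4915,W[:,1]+.466)<.022)&(W[:,2]>.06)]; A=np.c_[q[:,:2],np.ones(len(q))]; print("tin plane",np.linalg.lstsq(A,q[:,2],rcond=None)[0],len(q))
a=snap("wrist","w4");W=cloud(*a).reshape(-1,3)
st(); tab(W,(.437,-.1215),.204);tab(W,(.477,-.055),.189);tab(W,(.51,.027),.197)
a=snap("scene");W=cloud(*a).reshape(-1,3)
q=W[(np.hypot(W[:,0]-.4915,W[:,1]+.466)<.05)&(W[:,2]>.062)&(W[:,2]<.1)]; print("tin",cv2.minEnclosingCircle(q[:,:2].astype(np.float32)),q[:,2].max())
E
```

```text
tin plane [-1.70853872 -0.08939269  0.88662997] 1530
t 20.85 p [ 0.4365 -0.1219  0.3607] F [ 0.4 -0.7 -0. ] op 0.0427 gf 0.0
 R [[-0.954, 0.301, -0.002], [0.301, 0.954, 0.001], [0.002, -0.0, -1.0]]
 tab n 445 rect [ 0.4392 -0.1201] [0.0199 0.0064] y [0.303 0.953] top 218 [ 0.4388 -0.1198  0.203 ]
 tab n 511 rect [ 0.4796 -0.0561] [0.0064 0.0202] y [-0.163  0.987] top 200 [ 0.4791 -0.0563  0.1879]
 tab n 596 rect [0.5129 0.0267] [0.0208 0.0068] y [0.203 0.979] top 200 [0.5123 0.0265 0.1958]
tin ((0.49070844054222107, -0.46631956100463867), 0.03325178101658821) 0.08461135157347377
```

View pics/w4.png

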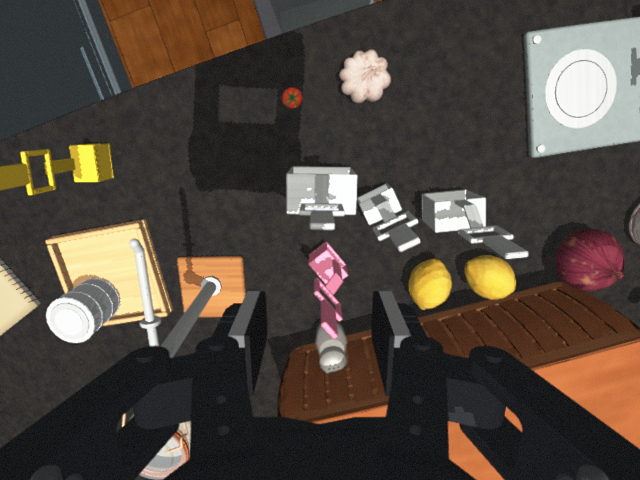

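```bash
python3 - <<'E'
from h import *
for n in("scene","wrist"):
    W=cloud(*load(n)).reshape(-1,3)
    q=W[(np.hypot(W[:,0]-.491,W[:,1]+.466)<.022)&(W[:,2]>.065)&(W[:,2]<.1)]; A=np.c_[q[:,:2]-[.491,-.466],np.ones(len(q))]; print(n,"tin plane",np.linalg.lstsq(A,q[:,2],rcond=None)[0],len(q))
    q=W[(np.hypot(W[:,0]-.491,W[:,1]+.466)<.05)&(W[:,2]>.062)&(W[:,2]<.1)]; print(cv2.minEnclosingCircle(q[:,:2].astype(np.float32)))
    q=W[(W[:,2]>.017)&(W[:,2]<.03)&(abs(W[:,0]-.4655)<.1)&(abs(W[:,1]+.433)<.1)];print(len(q),cv2.minAreaRect(q[:,:2].astype(np.float32)))
legs([[.4388,-.1198,.3607],[.4388,-.1198,.173]],[.303,.953])
E
```

```text
scene tin plane [0.00622378 0.00739522 0.07957171] 227
((0.49070844054222107, -0.46631956100463867), 0.03325178101658821)
609 ((0.46510934829711914, -0.4222014546394348), (0.15793661773204803, 0.13849757611751556), 83.41316986083984)
wrist tin plane [ 9.90441509e-05 -2.85453760e-05  7.91492895e-02] 823
((0.4912843108177185, -0.4659025967121124), 0.032816264778375626)
1871 ((0.4659595191478729, -0.43166032433509827), (0.13632579147815704, 0.13566352427005768), 82.3870849609375)
t 20.9 p [ 0.4366 -0.1222  0.3609] F [ 0.2 -0.5  1. ] op 0.0429 gf 0.0
 R [[-0.953, 0.302, -0.002], [0.302, 0.953, 0.001], [0.002, -0.0, -1.0]]
 turn total share [-0.     -0.0012  0.0008] rows 1 each [-0.     -0.0012  0.0008]
 -> [ 0.4388 -0.1198  0.3607] rows 1 each [-0.0028  0.0059  0.0004] total [-0.0028  0.0059  0.0004]
 -> [ 0.4388 -0.1198  0.173 ] rows 5 each [0.     0.     0.0751] total [0.     0.     0.3754]
```

The tin is flat and sits in the tray corner at (30, -30) mm from its middle, within the 40 mm limit. Taking the large cup.

Emit:
arm_command(targets=[{"fingers": 0, "offset": [-0.003, 0.006, 0.05], "angular": [0, 0, 0]}, {"fingers": 0, "offset": [0, 0, 0.07], "angular": [0, 0, 0]}, {"fingers": 0, "offset": [0, 0, 0.07], "angular": [0, 0, 0]}, {"fingers": 0, "offset": [0, 0, 0], "angular": [0, 0, 0]}, {"fingers": 0, "offset": [0, 0, 0.06], "angular": [0, 0, 0]}, {"fingers": 0, "offset": [0, 0, 0.06], "angular": [0, 0, 0]}, {"fingers": 0, "offset": [0, 0, 0.04], "angular": [0, 0, 0]}, {"fingers": 0, "offset": [0, 0, 0.025], "angular": [0, 0, 0]}, {"fingers": 0, "offset": [0, 0, 0], "angular": [0, 0, 0]}, {"fingers": 0, "offset": [0, 0, 0], "angular": [0, 0, 0]}, {"fingers": -1, "offset": [0, 0, 0], "angular": [0, 0, 0]}, {"fingers": -1, "offset": [0, 0, 0], "angular": [0, 0, 0]}, {"fingers": -1, "offset": [0, 0, 0], "angular": [0, 0, 0]}, {"fingers": -1, "offset": [0, 0, 0], "angular": [0, 0, 0]}, {"fingers": -1, "offset": [0, 0, 0], "angular": [0, 0, 0]}, {"fingers": -1, "offset": [0, 0, 0], "angular": [0, 0, 0]}])

```text
time_s: 22.23
ee_pos: [0.4399, -0.1194, 0.1766]
ee_rot: [0.477, 3.101, -0.002]
contact_force: [0.7, -1.3, 6.3]
opening: 0.019
gripper_force: 59.2
```

```bash
cat >> h.py <<'E'
HT=np.array([.4705,-.2898]);HX=np.array([.9578,-.2873]);HY=np.array([.2873,.9578])
def hk(x,z,dy=0.): return [*(HT+HX*x+HY*dy),z]
E
python3 - <<'E'
from h import *
s=readout.read_state();p=s["ee_pos"];print("hook pts",hk(-.1,0),hk(0,0))
# tab centre z is .179 with TCP p[2]; eye top = .150
g=p[2]-.150
print("g",g)
legs([[p[0],p[1],.36],hk(-.12,.36),hk(-.12,.214+g),hk(-.02,.214+g),hk(-.02,.2+g)],HY)
E
```

```text
hook pts [np.float64(0.37471999999999994), np.float64(-0.26107), 0] [np.float64(0.4705), np.float64(-0.2898), 0]
g 0.02663509714577525
t 22.23 p [ 0.4399 -0.1194  0.1766] F [ 0.7 -1.3  6.3] op 0.019 gf 59.2
 R [[-0.954, 0.301, 0.004], [0.301, 0.954, -0.002], [-0.004, -0.001, -1.0]]
 turn total share [-0.0004  0.0026 -0.0089] rows 1 each [-0.0004  0.0026 -0.0089]
 -> [ 0.4399 -0.1194  0.36  ] rows 5 each [ 0.      0.     -0.0733] total [ 0.      0.     -0.3667]
 -> [ 0.3556 -0.2553  0.36  ] rows 4 each [ 0.0209 -0.0772  0.    ] total [ 0.0834 -0.3088  0.    ]
 -> [ 0.3556 -0.2553  0.2406] rows 3 each [0.     0.     0.0796] total [0.     0.     0.2387]
 -> [ 0.4513 -0.2841  0.2406] rows 3 each [-0.0667 -0.      0.    ] total [-0.2 -0.   0. ]
 -> [ 0.4513 -0.2841  0.2266] rows 1 each [0.    0.    0.028] total [0.    0.    0.028]
```

Emit:
arm_command(targets=[{"fingers": -1, "offset": [0, 0, -0.05], "angular": [0, 0, -0.009]}, {"fingers": -1, "offset": [0, 0, -0.07], "angular": [0, 0, 0]}, {"fingers": -1, "offset": [0, 0, -0.08], "angular": [0, 0, 0]}, {"fingers": -1, "offset": [0, 0, -0.08], "angular": [0, 0, 0]}, {"fingers": -1, "offset": [0, 0, -0.08], "angular": [0, 0, 0]}, {"fingers": -1, "offset": [0.017, -0.062, 0], "angular": [0, 0, 0]}, {"fingers": -1, "offset": [0.017, -0.062, 0], "angular": [0, 0, 0]}, {"fingers": -1, "offset": [0.017, -0.062, 0], "angular": [0, 0, 0]}, {"fingers": -1, "offset": [0.016, -0.062, 0], "angular": [0, 0, 0]}, {"fingers": -1, "offset": [0.016, -0.061, 0], "angular": [0, 0, 0]}, {"fingers": -1, "offset": [0, 0, 0], "angular": [0, 0, 0]}, {"fingers": -1, "offset": [0, 0, 0.06], "angular": [0, 0, 0]}, {"fingers": -1, "offset": [0, 0, 0.06], "angular": [0, 0, 0]}, {"fingers": -1, "offset": [0, 0, 0.06], "angular": [0, 0, 0]}, {"fingers": -1, "offset": [0, 0, 0.05], "angular": [0, 0, 0]}, {"fingers": -1, "offset": [0, 0, 0], "angular": [0, 0, 0]}, {"fingers": -1, "offset": [0, 0, 0], "angular": [0, 0, 0]}, {"fingers": -1, "offset": [0, 0, 0], "angular": [0, 0, 0]}])

```text
time_s: 23.73
ee_pos: [0.3555, -0.2551, 0.2416]
ee_rot: [0.455, 3.106, -0.002]
contact_force: [0.4, 0.2, -1.3]
opening: 0.019
gripper_force: 59.2
```

```bash
python3 - <<'E'
from h import *
s=st();g=.0266
a=snap("scene");W=cloud(*a).reshape(-1,3)
cv2.imwrite("pics/s5.png",cv2.resize(a[0][230:390,320:500,::-1],(720,640)[:2])[:600])
Q=(W[:,:2]-HT); loc=np.c_[Q@HX,Q@HY,W[:,2]]
m=(abs(loc[:,1])<.06)&(loc[:,0]>-.17)&(loc[:,0]<-.072)&(loc[:,2]>.04)&(loc[:,2]<.25)
for z in np.arange(.05,.25,.01):
    r=loc[m&(abs(loc[:,2]-z)<.005)]
    if len(r)>2: print(round(z,3),len(r),np.round(r.min(0)[:2],3),np.round(r.max(0)[:2],3))
legs([hk(-.12,.213+g),hk(-.007,.213+g),hk(-.007,.199+g)],HY)
E
```

```text
t 23.73 p [ 0.3555 -0.2551  0.2416] F [ 0.4  0.2 -1.3] op 0.019 gf 59.2
 R [[-0.958, 0.287, 0.002], [0.287, 0.958, -0.002], [-0.003, -0.001, -1.0]]
0.06 22 [-0.147 -0.036] [-0.11   0.037]
0.07 300 [-0.15 -0.04] [-0.105  0.039]
0.08 63 [-0.15  -0.041] [-0.106  0.038]
0.09 62 [-0.149 -0.04 ] [-0.105  0.038]
0.1 65 [-0.148 -0.04 ] [-0.103  0.039]
0.11 54 [-0.147 -0.04 ] [-0.105  0.039]
0.12 57 [-0.149 -0.039] [-0.105  0.038]
0.13 47 [-0.148 -0.04 ] [-0.105  0.039]
0.14 71 [-0.149 -0.04 ] [-0.103  0.039]
0.15 403 [-0.15 -0.04] [-0.103  0.04 ]
0.16 26 [-0.15  -0.006] [-0.138  0.007]
0.17 31 [-0.143 -0.006] [-0.131  0.009]
0.18 39 [-0.135 -0.018] [-0.12   0.008]
0.19 41 [-0.125 -0.021] [-0.119  0.021]
0.2 20 [-0.125 -0.021] [-0.118  0.022]
0.21 15 [-0.125 -0.021] [-0.121  0.02 ]
0.22 34 [-0.124 -0.02 ] [-0.119  0.021]
0.23 11 [-0.126 -0.015] [-0.122  0.011]
0.24 33 [-0.134 -0.021] [-0.114  0.015]
t 23.78 p [ 0.3556 -0.2553  0.242 ] F [ 0.1 -0.1 -1.7] op 0.0188 gf 59.2
 R [[-0.958, 0.287, 0.003], [0.287, 0.958, -0.002], [-0.003, -0.001, -1.0]]
 turn total share [-0.0009  0.0022  0.0005] rows 1 each [-0.0009  0.0022  0.0005]
 -> [ 0.3556 -0.2553  0.2396] rows 1 each [ 0.0001 -0.0001  0.0047] total [ 0.0001 -0.0001  0.0047]
 -> [ 0.4638 -0.2878  0.2396] rows 3 each [-0.0753 -0.      0.    ] total [-0.226 -0.     0.   ]
 -> [ 0.4638 -0.2878  0.2256] rows 1 each [0.    0.    0.028] total [0.    0.    0.028]
```

View pics/s5.png

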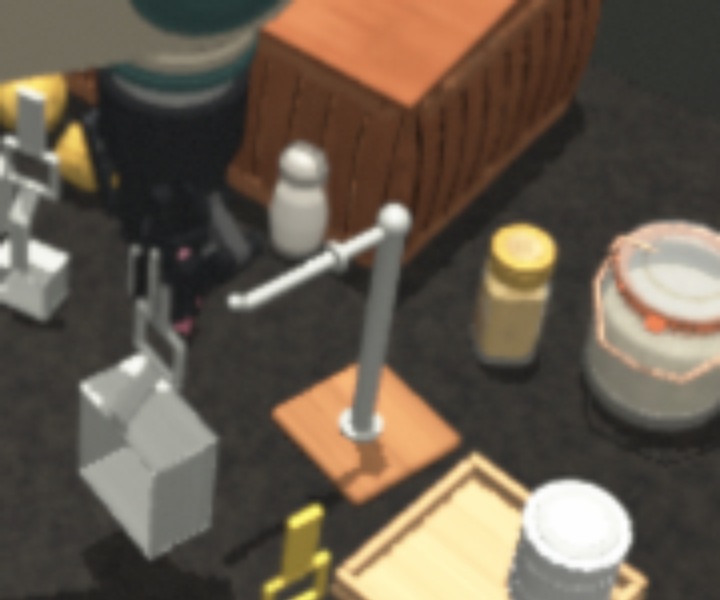

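The picture shows the large cup held upright in front of the hook, whose tip is at (238,300), and the eye window is aligned. Sliding it on.

Emit:
arm_command(targets=[{"fingers": -1, "offset": [-0.02, 0, 0.002], "angular": [0, 0, 0]}, {"fingers": -1, "offset": [-0.03, 0, 0], "angular": [0, 0, 0]}, {"fingers": -1, "offset": [-0.03, 0, 0], "angular": [0, 0, 0]}, {"fingers": -1, "offset": [-0.03, 0, 0], "angular": [0, 0, 0]}, {"fingers": -1, "offset": [-0.03, 0, 0], "angular": [0, 0, 0]}, {"fingers": -1, "offset": [-0.03, 0, 0], "angular": [0, 0, 0]}, {"fingers": -1, "offset": [-0.03, 0, 0], "angular": [0, 0, 0]}, {"fingers": -1, "offset": [-0.028, 0, 0], "angular": [0, 0, 0]}, {"fingers": -1, "offset": [0, 0, 0], "angular": [0, 0, 0]}, {"fingers": -1, "offset": [0, 0, 0], "angular": [0, 0, 0]}, {"fingers": -1, "offset": [0, 0, 0.01], "angular": [0, 0, 0]}, {"fingers": -1, "offset": [0, 0, 0.01], "angular": [0, 0, 0]}, {"fingers": -1, "offset": [0, 0, 0.006], "angular": [0, 0, 0]}, {"fingers": -1, "offset": [0, 0, 0], "angular": [0, 0, 0]}, {"fingers": -1, "offset": [0, 0, 0], "angular": [0, 0, 0]}])

```text
time_s: 25.03
ee_pos: [0.4638, -0.2876, 0.2263]
ee_rot: [0.456, 3.108, -0.001]
contact_force: [-1.4, 1.0, 3.7]
opening: 0.019
gripper_force: 59.9
```

```bash
cat >> h.py <<'E'
def hookview():
    a=snap("scene");W=cloud(*a).reshape(-1,3)
    Q=(W[:,:2]-HT); loc=np.c_[Q@HX,Q@HY,W[:,2]]
    m=(abs(loc[:,1])<.05)&(loc[:,0]>-.17)&(loc[:,0]<.03)&(loc[:,2]>.03)&(loc[:,2]<.29)
    for z in np.arange(.045,.265,.02):
        r=loc[m&(abs(loc[:,2]-z)<.005)]
        if len(r)>2: print("  z",round(z,3),len(r),np.round(r.min(0)[:2],3),np.round(r.max(0)[:2],3))
    return a,loc,m
E
python3 - <<'E'
from h import *
st();hookview()
E
```

```text
t 25.03 p [ 0.4638 -0.2876  0.2263] F [-1.4  1.   3.7] op 0.019 gf 59.9
 R [[-0.958, 0.287, 0.001], [0.287, 0.958, -0.0], [-0.001, -0.0, -1.0]]
  z 0.045 21 [-0.035 -0.037] [0.003 0.04 ]
  z 0.065 68 [-0.036 -0.041] [0.008 0.04 ]
  z 0.085 57 [-0.036 -0.04 ] [0.007 0.039]
  z 0.105 53 [-0.036 -0.04 ] [0.007 0.039]
  z 0.125 60 [-0.037 -0.04 ] [0.01  0.038]
  z 0.145 27 [-0.035 -0.007] [-0.025  0.009]
  z 0.165 32 [-0.021 -0.018] [-0.007  0.008]
  z 0.185 12 [-0.011 -0.022] [-0.006  0.022]
  z 0.205 96 [-0.07  -0.021] [0.03 0.02]
  z 0.225 39 [-0.019 -0.021] [-0.     0.019]
  z 0.245 53 [-0.021 -0.024] [-0.002  0.023]
  z 0.265 81 [-0.024 -0.039] [0.    0.043]
```

Emit:
arm_command(targets=[{"fingers": 0, "offset": [0, 0, 0], "angular": [0, 0, 0]}, {"fingers": 0, "offset": [0, 0, 0], "angular": [0, 0, 0]}, {"fingers": 0, "offset": [0, 0, 0], "angular": [0, 0, 0]}, {"fingers": 0, "offset": [0, 0, -0.02], "angular": [0, 0, 0]}, {"fingers": 0, "offset": [0, 0, -0.05], "angular": [0, 0, 0]}, {"fingers": 0, "offset": [0, 0, -0.07], "angular": [0, 0, 0]}, {"fingers": 0, "offset": [0, 0, -0.07], "angular": [0, 0, 0]}, {"fingers": 0, "offset": [0, 0, -0.07], "angular": [0, 0, 0]}, {"fingers": 0, "offset": [0, 0, 0], "angular": [0, 0, 0]}, {"fingers": 0, "offset": [0, 0, 0], "angular": [0, 0, 0]}])

```text
time_s: 25.92
ee_pos: [0.4645, -0.2879, 0.3686]
ee_rot: [0.455, 3.103, -0.004]
contact_force: [0.1, 0.3, -1.0]
opening: 0.0429
gripper_force: 0.0
```

```bash
python3 - <<'E'
from h import *
a,loc,m=hookview(); 
W=cloud(*a).reshape(-1,3)
q=W[(np.hypot(W[:,0]-.4915,W[:,1]+.466)<.05)&(W[:,2]>.062)&(W[:,2]<.1)]; print("tin",cv2.minEnclosingCircle(q[:,:2].astype(np.float32)))
w=snap("wrist");Ww=cloud(*w).reshape(-1,3); tab(Ww,hk(-.009,0)[:2],.254)
legs([[.5123,.0265,.36]],[.18,.984])
E
```

```text
z 0.045 17 [-0.032 -0.036] [0.003 0.033]
  z 0.065 63 [-0.033 -0.038] [0.009 0.039]
  z 0.085 54 [-0.034 -0.039] [0.009 0.04 ]
  z 0.105 52 [-0.035 -0.039] [0.013 0.041]
  z 0.125 71 [-0.036 -0.04 ] [0.01 0.04]
  z 0.145 26 [-0.036 -0.006] [-0.025  0.007]
  z 0.165 31 [-0.019 -0.014] [-0.007  0.011]
  z 0.185 8 [-0.011 -0.023] [-0.007  0.018]
  z 0.205 112 [-0.071 -0.022] [0.027 0.021]
  z 0.225 23 [-0.012 -0.011] [-0.007  0.009]
  z 0.245 21 [-0.012 -0.01 ] [-0.006  0.006]
tin ((0.4886322617530823, -0.46494561433792114), 0.03388911858201027)
 tab n 629 rect [ 0.4633 -0.2882] [0.0202 0.0067] y [0.28 0.96] top 289 [ 0.4627 -0.2881  0.2529]
t 26.02 p [ 0.464  -0.2876  0.3646] F [ 0.3 -0.3 -0.2] op 0.0428 gf 0.0
 R [[-0.958, 0.287, -0.001], [0.287, 0.958, 0.001], [0.001, 0.001, -1.0]]
 turn total share [ 0.0004 -0.0008 -0.07  ] rows 1 each [ 0.0004 -0.0008 -0.07  ]
 -> [0.5123 0.0265 0.36  ] rows 8 each [0.0023 0.0794 0.0011] total [0.018  0.6352 0.0091]
```

Emit:
arm_command(targets=[{"fingers": 0, "offset": [0, 0, 0], "angular": [0, 0, -0.07]}, {"fingers": 0, "offset": [0.002, 0.0706, 0], "angular": [0, 0, 0]}, {"fingers": 0, "offset": [0.002, 0.0706, 0], "angular": [0, 0, 0]}, {"fingers": 0, "offset": [0.002, 0.0706, 0], "angular": [0, 0, 0]}, {"fingers": 0, "offset": [0.002, 0.0706, 0], "angular": [0, 0, 0]}, {"fingers": 0, "offset": [0.002, 0.0706, 0], "angular": [0, 0, 0]}, {"fingers": 0, "offset": [0.002, 0.0706, 0], "angular": [0, 0, 0]}, {"fingers": 0, "offset": [0.002, 0.0706, 0], "angular": [0, 0, 0]}, {"fingers": 0, "offset": [0.002, 0.0706, 0], "angular": [0, 0, 0]}, {"fingers": 0, "offset": [0.002, 0.0706, 0], "angular": [0, 0, 0]}, {"fingers": 0, "offset": [0, 0, 0.05], "angular": [0, 0, 0]}, {"fingers": 0, "offset": [0, 0, 0], "angular": [0, 0, 0]}, {"fingers": 0, "offset": [0, 0, 0], "angular": [0, 0, 0]}])

```text
time_s: 27.1
ee_pos: [0.5116, 0.0265, 0.338]
ee_rot: [-0.283, -3.123, 0.001]
contact_force: [0.6, -0.3, 0.4]
opening: 0.043
gripper_force: 0.0
```

```bash
python3 - <<'E'
from h import *
w=snap("wrist");W=cloud(*w).reshape(-1,3); tab(W,(.5123,.0265),.197);tab(W,(.479,-.056),.189)
legs([[.5123,.0265,.166]],[.16,.984])
E
```

```text
tab n 487 rect [0.5131 0.0272] [0.0198 0.0064] y [0.219 0.976] top 233 [0.5126 0.0274 0.1961]
 tab n 373 rect [ 0.4799 -0.0553] [0.0061 0.02  ] y [-0.154  0.988] top 217 [ 0.4796 -0.0548  0.1881]
t 27.15 p [0.512  0.0259 0.3397] F [ 0.3 -0.3 -0.1] op 0.043 gf 0.0
 R [[-0.984, 0.181, -0.003], [0.181, 0.984, -0.0], [0.003, -0.001, -1.0]]
 turn total share [-0.0003 -0.0017 -0.0131] rows 1 each [-0.0003 -0.0017 -0.0131]
 -> [0.5123 0.0265 0.166 ] rows 5 each [-0.0001  0.0002  0.0695] total [-0.0004  0.0012  0.3474]
```

Emit:
arm_command(targets=[{"fingers": 0, "offset": [-0.001, 0.002, 0.05], "angular": [0, 0, 0.025]}, {"fingers": 0, "offset": [0, 0, 0.07], "angular": [0, 0, 0]}, {"fingers": 0, "offset": [0, 0, 0.07], "angular": [0, 0, 0]}, {"fingers": 0, "offset": [0, 0, 0.06], "angular": [0, 0, 0]}, {"fingers": 0, "offset": [0, 0, 0.05], "angular": [0, 0, 0]}, {"fingers": 0, "offset": [0, 0, 0.042], "angular": [0, 0, 0]}, {"fingers": 0, "offset": [0, 0, 0], "angular": [0, 0, 0]}, {"fingers": 0, "offset": [0, 0, 0], "angular": [0, 0, 0]}, {"fingers": -1, "offset": [0, 0, 0], "angular": [0, 0, 0]}, {"fingers": -1, "offset": [0, 0, 0], "angular": [0, 0, 0]}, {"fingers": -1, "offset": [0, 0, 0], "angular": [0, 0, 0]}, {"fingers": -1, "offset": [0, 0, 0], "angular": [0, 0, 0]}, {"fingers": -1, "offset": [0, 0, 0], "angular": [0, 0, 0]}, {"fingers": -1, "offset": [0, 0, 0], "angular": [0, 0, 0]}])

```text
time_s: 28.32
ee_pos: [0.5143, 0.0273, 0.1722]
ee_rot: [0.345, 3.118, 0.0]
contact_force: [0.8, 0.3, 7.1]
opening: 0.0186
gripper_force: 59.2
```

```bash
python3 - <<'E'
from h import *
s=readout.read_state();p=s["ee_pos"]
g=p[2]-.143; print("g",g)
legs([[p[0],p[1],.39],hk(-.12,.39),hk(-.12,.213+g)],HY)
E
```

```text
g 0.02916111627083698
t 28.32 p [0.5143 0.0273 0.1722] F [0.8 0.3 7.1] op 0.0186 gf 59.2
 R [[-0.976, 0.218, 0.005], [0.218, 0.976, -0.0], [-0.005, 0.001, -1.0]]
 turn total share [0.0006 0.0031 0.0453] rows 1 each [0.0006 0.0031 0.0453]
 -> [0.5143 0.0273 0.39  ] rows 6 each [ 0.      0.     -0.0726] total [ 0.      0.     -0.4357]
 -> [ 0.3556 -0.2553  0.39  ] rows 9 each [ 0.0158 -0.0703  0.    ] total [ 0.1418 -0.6327  0.    ]
 -> [ 0.3556 -0.2553  0.2422] rows 4 each [0.     0.     0.0739] total [0.     0.     0.2957]
```

Emit:
arm_command(targets=[{"fingers": -1, "offset": [0, 0, -0.05], "angular": [0, 0, 0]}, {"fingers": -1, "offset": [0, 0, -0.076], "angular": [0, 0, 0]}, {"fingers": -1, "offset": [0, 0, -0.077], "angular": [0, 0, 0]}, {"fingers": -1, "offset": [0, 0, -0.077], "angular": [0, 0, 0]}, {"fingers": -1, "offset": [0, 0, -0.077], "angular": [0, 0, 0]}, {"fingers": -1, "offset": [0, 0, -0.077], "angular": [0, 0, 0.045]}, {"fingers": -1, "offset": [0.0158, -0.0703, 0], "angular": [0, 0, 0]}, {"fingers": -1, "offset": [0.0158, -0.0703, 0], "angular": [0, 0, 0]}, {"fingers": -1, "offset": [0.0158, -0.0703, 0], "angular": [0, 0, 0]}, {"fingers": -1, "offset": [0.0158, -0.0703, 0], "angular": [0, 0, 0]}, {"fingers": -1, "offset": [0.0158, -0.0703, 0], "angular": [0, 0, 0]}, {"fingers": -1, "offset": [0.0158, -0.0703, 0], "angular": [0, 0, 0]}, {"fingers": -1, "offset": [0.0158, -0.0703, 0], "angular": [0, 0, 0]}, {"fingers": -1, "offset": [0.0158, -0.0703, 0], "angular": [0, 0, 0]}, {"fingers": -1, "offset": [0.0158, -0.0703, 0], "angular": [0, 0, 0]}, {"fingers": -1, "offset": [0, 0, 0.06], "angular": [0, 0, 0]}, {"fingers": -1, "offset": [0, 0, 0.08], "angular": [0, 0, 0]}, {"fingers": -1, "offset": [0, 0, 0.08], "angular": [0, 0, 0]}, {"fingers": -1, "offset": [0, 0, 0.06], "angular": [0, 0, 0]}, {"fingers": -1, "offset": [0, 0, 0], "angular": [0, 0, 0]}])

```text
time_s: 29.98
ee_pos: [0.3521, -0.2536, 0.2401]
ee_rot: [-0.454, -3.099, -0.01]
contact_force: [-2.5, 0.7, -2.3]
opening: 0.0191
gripper_force: 59.1
```

Emit:
arm_command(targets=[{"fingers": -1, "offset": [0, 0, 0], "angular": [0, 0, 0]}, {"fingers": -1, "offset": [0, 0, 0], "angular": [0, 0, 0]}])

```text
time_s: 30.15
ee_pos: [0.3549, -0.2557, 0.2494]
ee_rot: [0.455, 3.105, -0.003]
contact_force: [0.6, 0.7, -0.7]
opening: 0.0184
gripper_force: 59.1
```

```bash
python3 - <<'E'
from h import *
s=st();a,loc,m=hookview()
g=.0292
legs([hk(-.12,.213+g),hk(-.058,.213+g),hk(-.052,.204+g),hk(-.026,.204+g)],HY)
f=loc[m&(loc[:,0]<-.08)]
for z in np.arange(.07,.25,.01):
    r=f[abs(f[:,2]-z)<.005]
    if len(r)>2: print(round(z,3),len(r),np.round(r.min(0)[:2],3),np.round(r.max(0)[:2],3))
E
```

```text
t 30.15 p [ 0.3549 -0.2557  0.2494] F [ 0.6  0.7 -0.7] op 0.0184 gf 59.1
 R [[-0.958, 0.287, 0.003], [0.287, 0.958, -0.003], [-0.004, -0.002, -1.0]]
  z 0.045 19 [-0.034 -0.034] [0.01  0.029]
  z 0.065 66 [-0.036 -0.037] [0.009 0.042]
  z 0.085 195 [-0.146 -0.039] [0.007 0.041]
  z 0.105 99 [-0.144 -0.038] [0.007 0.04 ]
  z 0.125 96 [-0.144 -0.039] [0.01  0.038]
  z 0.145 120 [-0.146 -0.03 ] [-0.027  0.028]
  z 0.165 48 [-0.145 -0.018] [-0.006  0.016]
  z 0.185 51 [-0.137 -0.023] [0.007 0.022]
  z 0.205 127 [-0.126 -0.023] [0.028 0.022]
  z 0.225 58 [-0.126 -0.022] [-0.007  0.02 ]
  z 0.245 45 [-0.134 -0.021] [-0.006  0.012]
  z 0.265 55 [-0.134 -0.024] [-0.114  0.017]
t 30.2 p [ 0.3551 -0.2559  0.2498] F [-0.3  0.3 -1.3] op 0.019 gf 59.1
 R [[-0.958, 0.287, 0.004], [0.287, 0.958, -0.003], [-0.005, -0.002, -1.0]]
 turn total share [-0.0013  0.003   0.0004] rows 1 each [-0.0013  0.003   0.0004]
 -> [ 0.3556 -0.2553  0.2422] rows 1 each [-0.0005  0.0013  0.0151] total [-0.0005  0.0013  0.0151]
 -> [ 0.4149 -0.2731  0.2422] rows 2 each [-0.062 -0.     0.   ] total [-0.124 -0.     0.   ]
[... 163 characters left out ...]
al [-0.052  0.     0.   ]
0.08 190 [-0.146 -0.033] [-0.108  0.029]
0.09 55 [-0.146 -0.033] [-0.109  0.03 ]
0.1 55 [-0.145 -0.033] [-0.11   0.029]
0.11 44 [-0.145 -0.032] [-0.109  0.028]
0.12 44 [-0.145 -0.032] [-0.108  0.031]
0.13 45 [-0.144 -0.033] [-0.109  0.03 ]
0.14 262 [-0.145 -0.032] [-0.107  0.03 ]
0.15 12 [-0.146 -0.009] [-0.141  0.006]
0.16 16 [-0.145 -0.008] [-0.141  0.006]
0.17 26 [-0.146 -0.009] [-0.136  0.006]
0.18 33 [-0.14  -0.007] [-0.125  0.006]
0.19 56 [-0.134 -0.022] [-0.119  0.018]
0.2 22 [-0.126 -0.021] [-0.12   0.019]
0.21 19 [-0.126 -0.023] [-0.12  0.02]
0.22 19 [-0.126 -0.023] [-0.121  0.021]
0.23 35 [-0.126 -0.022] [-0.12  0.02]
0.24 9 [-0.13  -0.016] [-0.124  0.011]
```

Emit:
arm_command(targets=[{"fingers": -1, "offset": [0, 0.002, 0.0146], "angular": [0, 0, 0]}, {"fingers": -1, "offset": [-0.02, 0, 0], "angular": [0, 0, 0]}, {"fingers": -1, "offset": [-0.03, 0, 0], "angular": [0, 0, 0]}, {"fingers": -1, "offset": [-0.03, 0, 0], "angular": [0, 0, 0]}, {"fingers": -1, "offset": [-0.03, 0, 0], "angular": [0, 0, 0]}, {"fingers": -1, "offset": [-0.016, 0, 0], "angular": [0, 0, 0]}, {"fingers": -1, "offset": [0, 0, 0], "angular": [0, 0, 0]}, {"fingers": -1, "offset": [-0.004, 0, 0.009], "angular": [0, 0, 0]}, {"fingers": -1, "offset": [-0.004, 0, 0.009], "angular": [0, 0, 0]}, {"fingers": -1, "offset": [0, 0, 0], "angular": [0, 0, 0]}, {"fingers": -1, "offset": [0, 0, 0], "angular": [0, 0, 0]}, {"fingers": -1, "offset": [0, 0, 0], "angular": [0, 0, 0]}])

```text
time_s: 31.2
ee_pos: [0.4184, -0.2734, 0.2302]
ee_rot: [-0.456, -3.108, -0.0]
contact_force: [-0.5, -0.1, -0.8]
opening: 0.0186
gripper_force: 59.3
```

```bash
python3 - <<'E'
from h import *
s=st();p=s["ee_pos"]; print("TCP local x",(np.array(p[:2])-HT)@HX,(np.array(p[:2])-HT)@HY)
hookview()
E
```

```text
t 31.2 p [ 0.4184 -0.2734  0.2302] F [-0.5 -0.1 -0.8] op 0.0186 gf 59.3
 R [[-0.958, 0.287, -0.0], [0.287, 0.958, 0.0], [0.0, 0.0, -1.0]]
TCP local x -0.05463436206780056 0.0007150441243978228
  z 0.045 12 [-0.031 -0.035] [0.008 0.023]
  z 0.065 211 [-0.08  -0.038] [0.008 0.04 ]
  z 0.085 100 [-0.08  -0.038] [0.008 0.041]
  z 0.105 74 [-0.078 -0.039] [0.007 0.03 ]
  z 0.125 196 [-0.08  -0.039] [0.009 0.038]
  z 0.145 35 [-0.08  -0.007] [-0.027  0.006]
  z 0.165 71 [-0.071 -0.016] [-0.008  0.012]
  z 0.185 22 [-0.058 -0.021] [0.007 0.021]
  z 0.205 129 [-0.072 -0.022] [0.03  0.021]
  z 0.225 31 [-0.067 -0.018] [-0.006  0.022]
  z 0.245 56 [-0.069 -0.024] [-0.052  0.023]
  z 0.265 39 [-0.072 -0.033] [-0.055  0.034]
```

Emit:
arm_command(targets=[{"fingers": -1, "offset": [0, 0, -0.004], "angular": [0, 0, 0]}, {"fingers": -1, "offset": [-0.01, 0, 0], "angular": [0, 0, 0]}, {"fingers": -1, "offset": [-0.015, 0, 0], "angular": [0, 0, 0]}, {"fingers": -1, "offset": [-0.015, 0, 0], "angular": [0, 0, 0]}, {"fingers": -1, "offset": [-0.012, 0, 0], "angular": [0, 0, 0]}, {"fingers": -1, "offset": [-0.008, 0, 0], "angular": [0, 0, 0]}, {"fingers": -1, "offset": [0, 0, 0], "angular": [0, 0, 0]}, {"fingers": -1, "offset": [0, 0, 0], "angular": [0, 0, 0]}])

```text
time_s: 31.92
ee_pos: [0.4476, -0.2821, 0.2319]
ee_rot: [-0.455, -3.108, -0.001]
contact_force: [-0.4, -0.0, -0.7]
opening: 0.019
gripper_force: 59.1
```

```bash
python3 - <<'E'
from h import *
s=st();p=s["ee_pos"]; print("TCP local x",(np.array(p[:2])-HT)@HX,(np.array(p[:2])-HT)@HY)
a,_,_=hookview()
E
```

```text
t 31.92 p [ 0.4476 -0.2821  0.2319] F [-0.4 -0.  -0.7] op 0.019 gf 59.1
 R [[-0.958, 0.287, -0.001], [0.287, 0.958, 0.0], [0.001, 0.0, -1.0]]
TCP local x -0.024163205105482675 0.0007772544536941378
  z 0.045 6 [-0.033 -0.035] [ 0.007 -0.033]
  z 0.065 231 [-0.05  -0.038] [0.009 0.031]
  z 0.085 66 [-0.05  -0.038] [0.007 0.03 ]
  z 0.105 61 [-0.049 -0.038] [0.01  0.039]
  z 0.125 153 [-0.049 -0.038] [0.01  0.039]
  z 0.145 29 [-0.049 -0.008] [-0.026  0.009]
  z 0.165 50 [-0.045 -0.018] [-0.006  0.018]
  z 0.185 25 [-0.029 -0.022] [0.007 0.022]
  z 0.205 124 [-0.072 -0.022] [0.03  0.021]
  z 0.225 18 [-0.035 -0.014] [-0.027  0.014]
  z 0.245 51 [-0.037 -0.022] [-0.018  0.024]
  z 0.265 34 [-0.04  -0.034] [-0.02   0.037]
```

Emit:
arm_command(targets=[{"fingers": -1, "offset": [0, 0, 0.004], "angular": [0, 0, 0]}, {"fingers": -1, "offset": [0, 0, 0.003], "angular": [0, 0, 0]}, {"fingers": -1, "offset": [0, 0, 0], "angular": [0, 0, 0]}, {"fingers": -0.1, "offset": [0, 0, 0], "angular": [0, 0, 0]}, {"fingers": -0.1, "offset": [0, 0, 0], "angular": [0, 0, 0]}, {"fingers": -0.1, "offset": [0, 0, 0], "angular": [0, 0, 0]}, {"fingers": -0.1, "offset": [0, 0, -0.02], "angular": [0, 0, 0]}, {"fingers": -0.1, "offset": [0, 0, -0.05], "angular": [0, 0, 0]}, {"fingers": -0.1, "offset": [0, 0, -0.07], "angular": [0, 0, 0]}, {"fingers": 0, "offset": [0, 0, -0.07], "angular": [0, 0, 0]}, {"fingers": 0, "offset": [0, 0, -0.07], "angular": [0, 0, 0]}, {"fingers": 0, "offset": [0, 0, 0], "angular": [0, 0, 0]}, {"fingers": 0, "offset": [0, 0, 0], "angular": [0, 0, 0]}])

```text
time_s: 33.05
ee_pos: [0.4478, -0.2824, 0.3718]
ee_rot: [0.455, 3.103, -0.004]
contact_force: [0.2, 0.0, -0.8]
opening: 0.0425
gripper_force: 0.0
```

```bash
python3 - <<'E'
from h import *
w=snap("wrist");W=cloud(*w).reshape(-1,3); tab(W,hk(-.027,0)[:2],.254,.014);tab(W,hk(-.008,0)[:2],.254,.012)
a,_,_=hookview()
legs([[.4793,-.0555,.36],[.4793,-.0555,.30]],[-.158,.987])
E
```

```text
tab n 593 rect [ 0.4457 -0.2823] [0.02   0.0058] y [0.268 0.964] top 266 [ 0.4453 -0.2824  0.253 ]
 tab n 671 rect [ 0.4634 -0.2885] [0.0201 0.0068] y [0.3   0.954] top 274 [ 0.4629 -0.2884  0.2526]
  z 0.065 164 [-0.049 -0.037] [0.008 0.033]
  z 0.085 64 [-0.049 -0.039] [0.007 0.033]
  z 0.105 61 [-0.049 -0.038] [0.008 0.04 ]
  z 0.125 108 [-0.049 -0.039] [0.01  0.039]
  z 0.145 32 [-0.049 -0.006] [-0.027  0.007]
  z 0.165 48 [-0.038 -0.017] [-0.008  0.016]
  z 0.185 23 [-0.029 -0.02 ] [0.007 0.024]
  z 0.205 120 [-0.071 -0.02 ] [0.029 0.02 ]
  z 0.225 41 [-0.031 -0.01 ] [-0.006  0.011]
  z 0.245 46 [-0.03  -0.012] [-0.007  0.009]
t 33.15 p [ 0.4473 -0.282   0.3679] F [ 0.2  0.2 -0.7] op 0.0428 gf 0.0
 R [[-0.958, 0.287, -0.001], [0.287, 0.958, 0.001], [0.001, 0.001, -1.0]]
 turn total share [ 0.0005 -0.0007 -0.2863] rows 4 each [ 0.0001 -0.0002 -0.0716]
 -> [ 0.4793 -0.0555  0.36  ] rows 6 each [-0.0225  0.0729  0.0026] total [-0.1348  0.4373  0.0158]
 -> [ 0.4793 -0.0555  0.3   ] rows 2 each [0.   0.   0.06] total [0.   0.   0.12]
```

Emit:
arm_command(targets=[{"fingers": 0, "offset": [0, 0, 0], "angular": [0, 0, -0.0716]}, {"fingers": 0, "offset": [0, 0, 0], "angular": [0, 0, -0.0716]}, {"fingers": 0, "offset": [0, 0, 0], "angular": [0, 0, -0.0716]}, {"fingers": 0, "offset": [0, 0, 0], "angular": [0, 0, -0.0716]}, {"fingers": 0, "offset": [-0.0193, 0.0625, 0], "angular": [0, 0, 0]}, {"fingers": 0, "offset": [-0.0193, 0.0625, 0], "angular": [0, 0, 0]}, {"fingers": 0, "offset": [-0.0193, 0.0625, 0], "angular": [0, 0, 0]}, {"fingers": 0, "offset": [-0.0193, 0.0625, 0], "angular": [0, 0, 0]}, {"fingers": 0, "offset": [-0.0193, 0.0625, 0], "angular": [0, 0, 0]}, {"fingers": 0, "offset": [-0.0193, 0.0625, 0], "angular": [0, 0, 0]}, {"fingers": 0, "offset": [-0.0193, 0.0625, 0], "angular": [0, 0, 0]}, {"fingers": 0, "offset": [0, 0, 0.06], "angular": [0, 0, 0]}, {"fingers": 0, "offset": [0, 0, 0], "angular": [0, 0, 0]}, {"fingers": 0, "offset": [0, 0, 0], "angular": [0, 0, 0]}])

```text
time_s: 34.32
ee_pos: [0.4786, -0.0553, 0.3362]
ee_rot: [0.25, -3.126, -0.002]
contact_force: [-0.1, 0.3, 1.5]
opening: 0.0429
gripper_force: 0.0
```

```bash
python3 - <<'E'
from h import *
w=snap("wrist");W=cloud(*w).reshape(-1,3); tab(W,(.4793,-.0555),.189)
legs([[.4796,-.055,.160]],[-.158,.987])
E
```

```text
tab n 462 rect [ 0.4798 -0.0564] [0.0059 0.0198] y [-0.166  0.986] top 225 [ 0.4794 -0.0565  0.1879]
t 34.37 p [ 0.4791 -0.0558  0.3381] F [ 0.4 -0.4  1. ] op 0.0428 gf 0.0
 R [[-0.987, -0.158, -0.002], [-0.158, 0.987, 0.0], [0.002, 0.001, -1.0]]
 turn total share [ 0.0005 -0.0015 -0.0002] rows 1 each [ 0.0005 -0.0015 -0.0002]
 -> [ 0.4796 -0.055   0.16  ] rows 5 each [-0.0002  0.0003  0.0712] total [-0.0012  0.0015  0.3562]
```

Emit:
arm_command(targets=[{"fingers": 0, "offset": [-0.001, 0, 0.06], "angular": [0, 0, 0]}, {"fingers": 0, "offset": [0, 0, 0.07], "angular": [0, 0, 0]}, {"fingers": 0, "offset": [0, 0, 0.07], "angular": [0, 0, 0]}, {"fingers": 0, "offset": [0, 0, 0.06], "angular": [0, 0, 0]}, {"fingers": 0, "offset": [0, 0, 0.054], "angular": [0, 0, 0]}, {"fingers": 0, "offset": [0, 0, 0.04], "angular": [0, 0, 0]}, {"fingers": 0, "offset": [0, 0, 0], "angular": [0, 0, 0]}, {"fingers": 0, "offset": [0, 0, 0], "angular": [0, 0, 0]}, {"fingers": -1, "offset": [0, 0, 0], "angular": [0, 0, 0]}, {"fingers": -1, "offset": [0, 0, 0], "angular": [0, 0, 0]}, {"fingers": -1, "offset": [0, 0, 0], "angular": [0, 0, 0]}, {"fingers": -1, "offset": [0, 0, 0], "angular": [0, 0, 0]}, {"fingers": -1, "offset": [0, 0, 0], "angular": [0, 0, 0]}, {"fingers": -1, "offset": [0, 0, 0], "angular": [0, 0, 0]}])

```text
time_s: 35.53
ee_pos: [0.4813, -0.0557, 0.1644]
ee_rot: [-0.249, 3.127, -0.002]
contact_force: [-0.1, -0.3, 6.8]
opening: 0.0187
gripper_force: 59.2
```

```bash
python3 - <<'E'
from h import *
s=readout.read_state();p=s["ee_pos"]
g=p[2]-.135; print("g",g)
legs([[p[0],p[1],.37],hk(-.12,.37),hk(-.12,.213+g)],HY)
E
```

```text
g 0.029405334464158633
t 35.53 p [ 0.4813 -0.0557  0.1644] F [-0.1 -0.3  6.8] op 0.0187 gf 59.2
 R [[-0.987, -0.158, 0.005], [-0.158, 0.987, -0.001], [-0.005, -0.002, -1.0]]
 turn total share [-0.0005  0.0033  0.2866] rows 4 each [-0.0001  0.0008  0.0717]
 -> [ 0.4813 -0.0557  0.37  ] rows 6 each [ 0.      0.     -0.0685] total [ 0.      0.     -0.4112]
 -> [ 0.3556 -0.2553  0.37  ] rows 6 each [ 0.021  -0.0758  0.    ] total [ 0.1262 -0.4546  0.    ]
 -> [ 0.3556 -0.2553  0.2424] rows 4 each [0.     0.     0.0638] total [0.     0.     0.2552]
```

Emit:
arm_command(targets=[{"fingers": -1, "offset": [0, 0, -0.05], "angular": [0, 0, 0]}, {"fingers": -1, "offset": [0, 0, -0.07], "angular": [0, 0, 0]}, {"fingers": -1, "offset": [0, 0, -0.073], "angular": [0, 0, 0.0717]}, {"fingers": -1, "offset": [0, 0, -0.073], "angular": [0, 0, 0.0717]}, {"fingers": -1, "offset": [0, 0, -0.073], "angular": [0, 0, 0.0717]}, {"fingers": -1, "offset": [0, 0, -0.072], "angular": [0, 0, 0.0715]}, {"fingers": -1, "offset": [0.018, -0.065, 0], "angular": [0, 0, 0]}, {"fingers": -1, "offset": [0.018, -0.065, 0], "angular": [0, 0, 0]}, {"fingers": -1, "offset": [0.018, -0.065, 0], "angular": [0, 0, 0]}, {"fingers": -1, "offset": [0.018, -0.065, 0], "angular": [0, 0, 0]}, {"fingers": -1, "offset": [0.018, -0.065, 0], "angular": [0, 0, 0]}, {"fingers": -1, "offset": [0.018, -0.065, 0], "angular": [0, 0, 0]}, {"fingers": -1, "offset": [0.018, -0.065, 0], "angular": [0, 0, 0]}, {"fingers": -1, "offset": [0, 0, 0.06], "angular": [0, 0, 0]}, {"fingers": -1, "offset": [0, 0, 0.07], "angular": [0, 0, 0]}, {"fingers": -1, "offset": [0, 0, 0.07], "angular": [0, 0, 0]}, {"fingers": -1, "offset": [0, 0, 0.055], "angular": [0, 0, 0]}, {"fingers": -1, "offset": [0, 0, 0], "angular": [0, 0, 0]}, {"fingers": -1, "offset": [0, 0, 0], "angular": [0, 0, 0]}, {"fingers": -1, "offset": [0, 0, 0], "angular": [0, 0, 0]}])

```text
time_s: 37.2
ee_pos: [0.355, -0.2557, 0.2424]
ee_rot: [0.455, 3.105, -0.003]
contact_force: [0.6, 0.2, -1.0]
opening: 0.0187
gripper_force: 59.0
```

```bash
python3 - <<'E'
from h import *
a,loc,m=hookview()
legs([hk(-.12,.213+.0294)],HY)
f=loc[m&(loc[:,0]<-.08)]
for z in np.arange(.08,.25,.015):
    r=f[abs(f[:,2]-z)<.006]
    if len(r)>2: print(round(z,3),len(r),np.round(r.min(0)[:2],3),np.round(r.max(0)[:2],3))
E
```

```text
z 0.065 150 [-0.049 -0.038] [0.008 0.032]
  z 0.085 161 [-0.142 -0.038] [0.007 0.032]
  z 0.105 99 [-0.141 -0.038] [0.008 0.041]
  z 0.125 142 [-0.142 -0.039] [0.01  0.042]
  z 0.145 46 [-0.141 -0.008] [-0.028  0.008]
  z 0.165 72 [-0.141 -0.019] [-0.007  0.017]
  z 0.185 79 [-0.133 -0.022] [0.007 0.022]
  z 0.205 136 [-0.125 -0.022] [0.029 0.021]
  z 0.225 64 [-0.126 -0.02 ] [-0.006  0.019]
  z 0.245 98 [-0.134 -0.024] [-0.006  0.013]
  z 0.265 47 [-0.134 -0.024] [-0.119  0.017]
t 37.25 p [ 0.3551 -0.2558  0.2427] F [ 0.   0.2 -0.9] op 0.0186 gf 59.0
 R [[-0.958, 0.287, 0.004], [0.287, 0.958, -0.003], [-0.004, -0.002, -1.0]]
 turn total share [-0.0011  0.0027  0.0002] rows 1 each [-0.0011  0.0027  0.0002]
 -> [ 0.3556 -0.2553  0.2424] rows 1 each [-0.0006  0.0011  0.0006] total [-0.0006  0.0011  0.0006]
0.08 99 [-0.142 -0.023] [-0.111  0.02 ]
0.095 40 [-0.142 -0.024] [-0.111  0.021]
0.11 58 [-0.141 -0.025] [-0.109  0.023]
0.125 54 [-0.142 -0.022] [-0.111  0.019]
0.14 18 [-0.141 -0.008] [-0.138  0.006]
0.155 17 [-0.142 -0.007] [-0.138  0.007]
0.17 35 [-0.14  -0.008] [-0.126  0.007]
0.185 60 [-0.133 -0.022] [-0.12   0.021]
0.2 19 [-0.125 -0.021] [-0.119  0.022]
0.215 41 [-0.126 -0.022] [-0.12   0.022]
0.23 16 [-0.126 -0.015] [-0.123  0.009]
0.245 54 [-0.134 -0.024] [-0.115  0.013]
```

Emit:
arm_command(targets=[{"fingers": -1, "offset": [-0.015, 0.002, 0], "angular": [0, 0, 0]}, {"fingers": -1, "offset": [-0.03, 0, 0], "angular": [0, 0, 0]}, {"fingers": -1, "offset": [-0.03, 0, 0], "angular": [0, 0, 0]}, {"fingers": -1, "offset": [-0.03, 0, 0], "angular": [0, 0, 0]}, {"fingers": -1, "offset": [-0.015, 0, 0], "angular": [0, 0, 0]}, {"fingers": -1, "offset": [0, 0, 0], "angular": [0, 0, 0]}, {"fingers": -1, "offset": [0, 0, 0.005], "angular": [0, 0, 0]}, {"fingers": -1, "offset": [0, 0, 0.005], "angular": [0, 0, 0]}, {"fingers": -1, "offset": [-0.004, 0, 0.002], "angular": [0, 0, 0]}, {"fingers": -1, "offset": [0, 0, 0], "angular": [0, 0, 0]}, {"fingers": -1, "offset": [0, 0, 0], "angular": [0, 0, 0]}])

```text
time_s: 38.17
ee_pos: [0.4138, -0.272, 0.2337]
ee_rot: [0.456, 3.108, 0.0]
contact_force: [0.4, -0.7, -1.0]
opening: 0.0187
gripper_force: 59.1
```

```bash
python3 - <<'E'
from h import *
s=st();p=s["ee_pos"]; print("TCP local x",(np.array(p[:2])-HT)@HX,(np.array(p[:2])-HT)@HY,"h",p[2]-.0294-.2)
E
```

```text
t 38.17 p [ 0.4138 -0.272   0.2337] F [ 0.4 -0.7 -1. ] op 0.0187 gf 59.1
 R [[-0.958, 0.287, 0.0], [0.287, 0.958, 0.0], [0.0, 0.0, -1.0]]
TCP local x -0.059445412479337684 0.0007603654159146684 h 0.004295046022765009
```

Emit:
arm_command(targets=[{"fingers": -1, "offset": [-0.008, 0, 0], "angular": [0, 0, 0]}, {"fingers": -1, "offset": [-0.01, 0, 0], "angular": [0, 0, 0]}, {"fingers": -1, "offset": [-0.01, 0, 0], "angular": [0, 0, 0]}, {"fingers": -1, "offset": [-0.005, 0, 0], "angular": [0, 0, 0]}, {"fingers": -1, "offset": [0, 0, 0], "angular": [0, 0, 0]}, {"fingers": -1, "offset": [0, 0, 0], "angular": [0, 0, 0]}, {"fingers": -1, "offset": [0, 0, 0.004], "angular": [0, 0, 0]}, {"fingers": -1, "offset": [0, 0, 0.004], "angular": [0, 0, 0]}, {"fingers": -1, "offset": [0, 0, 0], "angular": [0, 0, 0]}, {"fingers": -1, "offset": [0, 0, 0], "angular": [0, 0, 0]}])

```text
time_s: 39.0
ee_pos: [0.4297, -0.2767, 0.2296]
ee_rot: [-0.456, -3.108, -0.0]
contact_force: [-0.2, 0.2, -0.6]
opening: 0.0187
gripper_force: 59.3
```

```bash
python3 - <<'E'
from h import *
s=st();p=s["ee_pos"]; print("TCP local x",(np.array(p[:2])-HT)@HX,(np.array(p[:2])-HT)@HY,"h",p[2]-.0294-.2)
a,_,_=hookview()
cv2.imwrite("pics/s8.png",cv2.resize(a[0][230:380,340:500,::-1],(640,600)))
E
```

```text
t 39.0 p [ 0.4297 -0.2767  0.2296] F [-0.2  0.2 -0.6] op 0.0187 gf 59.3
 R [[-0.958, 0.287, -0.0], [0.287, 0.958, 0.0], [0.0, 0.0, -1.0]]
TCP local x -0.04284756778786862 0.0008054984834633519 h 0.00016194197113977848
  z 0.045 6 [-0.033 -0.035] [ 0.007 -0.023]
  z 0.065 123 [-0.063 -0.037] [0.007 0.023]
  z 0.085 76 [-0.065 -0.039] [0.005 0.023]
  z 0.105 171 [-0.064 -0.039] [0.009 0.041]
  z 0.125 108 [-0.065 -0.038] [0.01  0.038]
  z 0.145 38 [-0.064 -0.007] [-0.029  0.007]
  z 0.165 79 [-0.061 -0.018] [-0.004  0.016]
  z 0.185 27 [-0.048 -0.021] [0.007 0.021]
  z 0.205 136 [-0.071 -0.021] [0.029 0.023]
  z 0.225 32 [-0.055 -0.018] [-0.007  0.015]
  z 0.245 52 [-0.057 -0.024] [-0.038  0.016]
  z 0.265 48 [-0.058 -0.033] [-0.041  0.038]
```

View pics/s8.png

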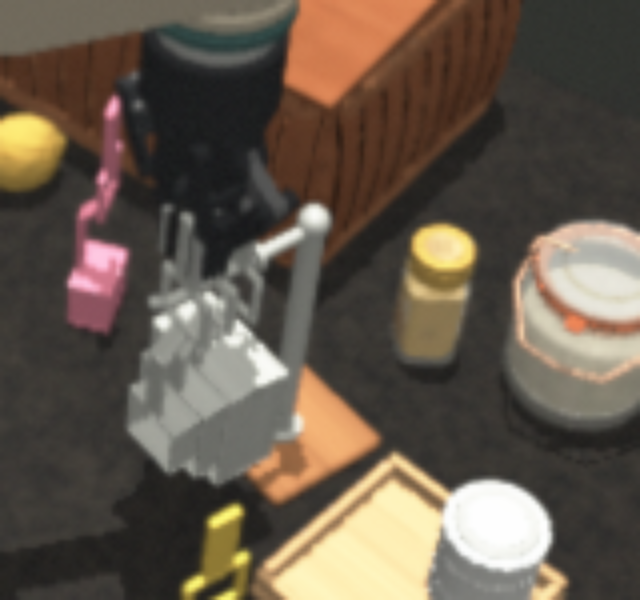

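The three cups are nested on the hook around (200,380), and the tin is in the tray at (495,540). Releasing and retreating.

Emit:
arm_command(targets=[{"fingers": -0.1, "offset": [0, 0, 0], "angular": [0, 0, 0]}, {"fingers": -0.1, "offset": [0, 0, 0], "angular": [0, 0, 0]}, {"fingers": -0.1, "offset": [0, 0, 0], "angular": [0, 0, 0]}, {"fingers": -0.1, "offset": [0, 0, -0.02], "angular": [0, 0, 0]}, {"fingers": -0.1, "offset": [0, 0, -0.05], "angular": [0, 0, 0]}, {"fingers": -0.1, "offset": [0, 0, -0.07], "angular": [0, 0, 0]}, {"fingers": 0, "offset": [0, 0, -0.07], "angular": [0, 0, 0]}, {"fingers": 0, "offset": [0, 0, -0.07], "angular": [0, 0, 0]}, {"fingers": 0, "offset": [0, 0, 0], "angular": [0, 0, 0]}, {"fingers": 0, "offset": [0, 0, 0], "angular": [0, 0, 0]}, {"fingers": 0, "offset": [0, 0, 0], "angular": [0, 0, 0]}, {"fingers": 0, "offset": [0, 0, 0], "angular": [0, 0, 0]}])

```text
time_s: 40.05
ee_pos: [0.4296, -0.2766, 0.3682]
ee_rot: [-0.456, -3.106, -0.002]
contact_force: [-0.1, -0.5, -0.0]
opening: 0.0426
gripper_force: 0.0
```

```bash
python3 - <<'E'
from h import *
st();w=snap("wrist");W=cloud(*w).reshape(-1,3)
for x in(-.044,-.026,-.008): tab(W,hk(x,0)[:2],.254,.011)
W=cloud(*snap("scene")).reshape(-1,3)
q=W[(np.hypot(W[:,0]-.491,W[:,1]+.466)<.022)&(W[:,2]>.065)&(W[:,2]<.1)]; A=np.c_[q[:,:2]-[.491,-.466],np.ones(len(q))]; print("tin plane",np.linalg.lstsq(A,q[:,2],rcond=None)[0],len(q))
q=W[(np.hypot(W[:,0]-.491,W[:,1]+.466)<.06)&(W[:,2]>.062)&(W[:,2]<.1)]; print("tin",cv2.minEnclosingCircle(q[:,:2].astype(np.float32)))
W=cloud(*snap("top")).reshape(-1,3)
q=W[(W[:,2]>.295)&(W[:,2]<.33)&(W[:,0]>.33)&(W[:,0]<.53)&(W[:,1]>.28)&(W[:,1]<.41)]; print("bar",q.mean(0))
E
```

```text
t 40.05 p [ 0.4296 -0.2766  0.3682] F [-0.1 -0.5 -0. ] op 0.0426 gf 0.0
 R [[-0.958, 0.287, -0.002], [0.287, 0.958, 0.002], [0.002, 0.001, -1.0]]
 tab n 598 rect [ 0.4277 -0.2766] [0.0203 0.0059] y [0.274 0.962] top 283 [ 0.4273 -0.2766  0.253 ]
 tab n 671 rect [ 0.4455 -0.2823] [0.02   0.0058] y [0.271 0.963] top 273 [ 0.4451 -0.2823  0.2528]
 tab n 668 rect [ 0.463  -0.2885] [0.02   0.0062] y [0.322 0.947] top 275 [ 0.4627 -0.2884  0.2527]
tin plane [-0.00333632  0.03769704  0.07958689] 224
tin ((0.4909164607524872, -0.4670851230621338), 0.033720824867486954)
bar [0.43372715 0.34397049 0.30804219]
```

```bash
python3 -c "
from plant import finish_job
print(finish_job())"
```

```text
the job is handed in; nothing more can be done
None
```

I handed the job in at about 40 s: lid pressed home and lever back up, tin upright in the tray, and all three cups nested on the hook. Something knocked the tin into the tray corner after I set it down (about 30 mm off-centre each way, limit 40), and I left it there; the hand-in returned no verdict.

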